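# Change a filter cartridge behind a clipped cover

### The arm

A 6-joint arm with a two-finger parallel gripper is mounted at the origin on a cart in front of the work surface, level with it; the furniture and walls round the work are solid. World frame = base frame: x ahead of the robot, y to its left, z up, the work surface at z = 0. Lengths are in m, angles in rad, forces in N, time in s.
With the tool pointing down it reaches from about 0.35 to 0.775 m from the base axis. Payload 5.5 kg.
Tool frame: the origin (TCP) lies between the finger pads; the fingertips stand 8 mm ahead of it and the grasp point (between the pads) lies 11 mm behind it; z points along the fingers, y is the line along which they close (so a half turn about z gives the same grasp; the last joint's range is limited). The gripper opens to 85 mm and grips with 20 to 120 N. Pads are 22 mm wide; open, the fingers measure 114 mm over their backs; the gripper's body (76 mm by 85 mm) begins 54 mm behind the grasp point. The pads swing forward as they close: fully open they stand 13 mm farther back than shut.
Start: joints at [-1.278, 0.313, 0.046, 1.304, 0, 1.431], TCP at [0.241, -0.522, 0.239] pointing down, gripper open.
Joint ranges: [-2.76, 2.76], [-0.86, 1.69], [-1.03, 1.26], [-2.2, 2.34], [-1.47, 1.5], [-3.14, 3.14]. Speed limits (rad/s): [2.57, 2.57, 3.14, 3.14, 3.14, 3.14].

### API

Orientations are given as a unit quaternion [w, x, y, z].
In Python, from workcell import status, vision, job gives the robot as it stands. The module is installed in compiled form; this text tells all that it offers.
- The arm moves only by the tool apply_moves, never from a script. Its argument "moves" is one flat list of numbers, 6 for each row, row after row: the shift along the world's x, y, z in units of 25 mm (1.0 is 25 mm), then the turn, a rotation vector about the world's x, y, z in rad. In form: [x, y, z, rx, ry, rz, x, y, z, rx, ry, rz, ...]. A call has 1 to 20 rows; each row is the pose to reach, as a shift and turn from the pose commanded when the call began; what a row does not reach only later rows make up. A row lasts 1/12 s, in which the tool goes at most 41.7 mm and 7.16 degrees, less where a joint would pass 70% of its speed; a pose out of reach is approached as far as the arm can. A call with a gripper value outside its range is refused whole. "claw" is the opening in per cent of the stroke, from 0 (shut) to 100 (fully open), set as the call begins (left out, the last holds). The fingers move at their own pace and stop on an object; "newtons" is the grip in N (left out, the last holds). Time passes only in rows, so rows that repeat a pose let the fingers close. It gives the time, the measured TCP pose, the force, the opening and the grip force at its end, in the units of the state.
- status.get_state(): the state, without advancing time (a new reading comes with each control period).
- vision.read_camera(name): name is "scene" or "top" or "wrist"; returns a dict with "image" (400x640x3 uint8, blue, green, red), "camera_matrix" (3x3 intrinsics, pixels), "dist_coeffs" ([k1, k2, p1, p2, k3] as OpenCV has them; the pictures are not rectified), "camera_from_world" (4x4, takes a point from world to camera coordinates). Camera axes: x right, y down, z forward; pixel columns grow to the right and rows downward; lengths in m; the calibration is good to about 2 mm. A picture is of the moment at which its call begins. There is no depth.
- job.hand_in(): hands the job in; it is judged then, once.
The state is a dict: "clock": time; "joint_pos": joint angles; "qvel": joint speeds; "tau": joint torques, N m; "tcp_pos": TCP position; "orientation": TCP orientation; "wrist_force": force on the tool from outside, world axes, zero at the start; "ft_torque": the same for the moment, N m; "finger_gap": finger opening in m; "grip_force": force on a finger pad.
Only numpy, scipy, OpenCV 4.12 (cv2) and the standard library are available. Lean on these libraries where they do the work, as an engineer would, in place of code of your own. Each camera call takes 0.05 s, during which the arm holds its last target. There are 200 camera calls.

### The job

Change the filter: with the hooked pick, never with your fingers, pry every retaining clip off the studs of the filter housing, then lift the cover off by its handle and lay it flat on the bench, and fit the new cartridge: lugs into the two notches of the socket, push down against the spring and turn it clockwise until it stops, so that it stays locked. At the end all the clips lie in the steel dish and the pick lies back on its rest; leave the timer where it is.

Things in the scene. Friction and masses are not known exactly. Their poses are not given: they have to be found in the camera images.
- housing: grey fixed filter housing, 36 mm high, T-shaped from above: main box x -50 to +70, y -100 to +100 mm; tongue towards the robot to x = -115, y -40 to +40 mm. Origin on the bench, x pointing away from the robot. Three steel studs 20 mm across rise through the cover to z = 53 mm; each has a groove (12 mm core, z 41 to 47 mm) where a clip sits. The bayonet socket is inside, under the cover
- stud_a (a point): axis of the left stud (housing x 20, y +75 mm) at the level of the cover's top, 41 mm above the bench; axes as the housing's
- stud_b (a point): axis of the right stud (housing x 20, y -75 mm), at the same level
- stud_c (a point): axis of the front stud (housing x -50, y 0 mm), at the same level
- socket (a point): axis of the bayonet socket (housing x 20, y 0), 10 mm above the bench, where the underside of a locked cartridge is; axes as the housing's. Ledge ring, inner radius 28.5, outer 41 mm, from 20 to 26 mm above the bench, with two notches 17 mm wide facing each other: an entering cartridge's lug line must point 75 degrees anticlockwise, seen from above, of the housing's x
- spring_plate (a joint): travel (m) of the spring plate in the socket, 0 up (its top 20 mm above the bench), 0.013 at most, 0.6 N/mm, damped. It carries the cartridge: press the underside down to 7 to 8 mm above the bench (about 7 N), turn 75 degrees clockwise seen from above to the stop (lug line along housing x), let go: the spring holds the lugs up against the ledges, travel 0.010. Unturned, it rises some 7 mm
- cover: aluminium T-shaped cover plate, 5 mm thick, 0.3 kg, shaped as the housing; origin at its underside above the housing's origin, axes as the housing's when fitted (then 36 mm above the bench). Openings 24 mm wide for the studs (left and right ones open to the side). Black bar handle: 50 mm along x (centre x = 5, y = 0), 14 mm wide in y, from 18 to 32 mm above the underside
- clip_a: sprung steel clip on the left stud (absent in some runs): flat frame 30 mm wide (y), 4 mm thick, x from -34 to +10 mm. Origin: at its underside, on the stud's axis when seated; x points from tail to open mouth (away from the robot). Two sprung jaws (x -12 to 10) grip the groove. A pull of some 7 N along -x springs it off; free after 12 mm; moved 26 mm it still lies on the cover. 30 g.
- clip_b: sprung steel clip on the right stud (absent in some runs): flat frame 30 mm wide (y), 4 mm thick, x from -34 to +10 mm. Origin: at its underside, on the stud's axis when seated; x points from tail to open mouth (away from the robot). Two sprung jaws (x -12 to 10) grip the groove. A pull of some 7 N along -x springs it off; free after 12 mm; moved 26 mm it still lies on the cover. 30 g.
- clip_c: sprung steel clip on the front stud (absent in some runs): flat frame 30 mm wide (y), 4 mm thick, x from -34 to +10 mm. Origin: at its underside, on the stud's axis when seated; x points from tail to open mouth (away from the robot). Two sprung jaws (x -12 to 10) grip the groove. A pull of some 7 N along -x springs it off; free after 12 mm; moved 26 mm it still lies on the cover. 30 g.
- clip_a_window (a point): middle of the clip's hook window, at clip x = -21 mm, 2 mm above the underside; axes as the clip's. The window is open from x = -28 to -14 mm and y = -8 to +8 mm and goes right through the clip
- clip_b_window (a point): middle of the clip's hook window, at clip x = -21 mm, 2 mm above the underside; axes as the clip's. The window is open from x = -28 to -14 mm and y = -8 to +8 mm and goes right through the clip
- clip_c_window (a point): middle of the clip's hook window, at clip x = -21 mm, 2 mm above the underside; axes as the clip's. The window is open from x = -28 to -14 mm and y = -8 to +8 mm and goes right through the clip
- clip_a_tab (a point): middle of the clip's upright tab, at clip x = -31 mm, 12 mm above the underside. The tab is the rear wall of the window: 20 mm wide (y), 6 mm thick (x -34 to -28), its top 21 mm above the underside. Pull the hook against it; take a loose clip by its 20 mm width
- clip_b_tab (a point): middle of the clip's upright tab, at clip x = -31 mm, 12 mm above the underside. The tab is the rear wall of the window: 20 mm wide (y), 6 mm thick (x -34 to -28), its top 21 mm above the underside. Pull the hook against it; take a loose clip by its 20 mm width
- clip_c_tab (a point): middle of the clip's upright tab, at clip x = -31 mm, 12 mm above the underside. The tab is the rear wall of the window: 20 mm wide (y), 6 mm thick (x -34 to -28), its top 21 mm above the underside. Pull the hook against it; take a loose clip by its 20 mm width
- pick: hooked pick, 60 g. Origin at the middle of the grip of its black handle, which reaches from x = -45 to +35 mm, 14 mm wide (y), 16 mm high (z). A steel shank 5 mm thick runs on to x = 65 mm and is there bent straight down (-z) into the hook, 5 mm thick, whose point is 36 mm below the handle's middle. At the start it lies on its rest, z up
- pick_tip (a point): the point of the hook: x = 65, y = 0, z = -36 mm from the pick's origin
- rest_seat (a point): place of the pick's origin on its rest, 50 mm above the bench; x along the pick, hook at +x. The rest is a fixed grey stand, foot 100 x 44 mm, with two saddles 10 mm thick at x = -33 and +27 mm, floor 42 mm up, flared cheeks 60 mm high; between the saddles the handle is free
- cartridge: new white filter cartridge, 0.15 kg, upright on the bench: round body of radius 26 (foot bevelled), height 30 mm, on it a grip bar 48 mm long (x), 16 mm wide (y), from 30 to 60 mm. Two lugs 10 mm wide, 4 to 10 mm above the underside, stick out along +x and -x to radius 34 mm, parallel to the bar. Origin: centre of the underside, z up; a half turn makes no difference
- dish: open steel dish, 130 mm (x) by 180 mm (y), 22 mm high, walls and floor 3 mm, standing fast on the bench. Origin: centre of its underside
- timer: white bench timer, 70 x 62 x 20 mm, a bystander

How it is judged:
By the outcome, as a careful person would: the job done as asked, in the order asked, and still so for the second after the job is handed in, with the robot touching nothing.
Of clip_a, clip_b, clip_c only 2 to 3 are there at a start; the rules pass over those that are not, and their reading is None.
At some moment in a run one of cartridge may be knocked a few centimetres aside while the robot is not near it.
It also fails if it takes over 208 s, if anything falls off the work surface, if the arm or the gripper's body presses on something with over 40 N, if the wrist force passes 120 N, or if a joint passes its speed limit or range.

## Working session

There is one attempt and no reset: what is moved stays moved. The work goes in short steps, Python scripts to look and compute and a tool call to move; the robot and the scene stay as the last step left them, time stands still between calls to the robot, and variables do not carry over. Pictures are saved under pics/ and viewed, at most 14 in all, crops included, and the job is handed in when it is done.

Besides the shell and the picture viewer there is one more tool, called after "Request:" as name(argument=value, ...), one argument or row to a line, values as JSON. apply_moves: Moves the arm, as the interface text tells. Its arguments: {"type":"object","properties":{"moves":{"type":"array","items":{"type":"number"}},"claw":{"type":"number"},"newtons":{"type":"number"}},"required":["moves"]}

```bash
mkdir -p pics; cat > h.py <<'E'
import numpy as np, cv2
from workcell import status, vision, job
def shot(cam,name,crop=None,scale=1):
    r=vision.read_camera(cam); im=r["image"]; np.savez(f'pics/{name}.npz',**{k:np.array(v) for k,v in r.items()})
    if crop: x0,y0,x1,y1=crop; im=im[y0:y1,x0:x1]
    if scale!=1: im=cv2.resize(im,None,fx=scale,fy=scale,interpolation=cv2.INTER_CUBIC)
    cv2.imwrite(f'pics/{name}.png',im); return r
def load(name): return np.load(f'pics/{name}.npz')
def px2w(r,uv,z):
    uv=np.array(uv,float).reshape(-1,1,2); K=np.array(r["camera_matrix"]);d=np.array(r["dist_coeffs"]);T=np.array(r["camera_from_world"])
    n=cv2.undistortPoints(uv,K,d)[:,0]; R=T[:3,:3];c=-R.T@T[:3,3]
    z=np.broadcast_to(z,(len(n),))
    D=np.c_[n,np.ones(len(n))]@R
    return c+D*((z-c[2])/D[:,2])[:,None]
def w2px(r,P):
    T=np.array(r["camera_from_world"]); rv=cv2.Rodrigues(T[:3,:3].copy())[0]
    return cv2.projectPoints(np.array(P,float).reshape(-1,3),rv,T[:3,3].copy(),np.array(r["camera_matrix"]),np.array(r["dist_coeffs"]))[0][:,0]
E
python3 - <<'E'
from h import *
for c in ["top","scene"]:
    r=shot(c,c+"0",scale=1.25)
    T=r["camera_from_world"];T=np.array(T);print(c,-T[:3,:3].T@T[:3,3],T[2,:3])
print(status.get_state())
E
```

```text
top [ 0.41960371 -0.06663783  1.03061306] [ 0.10242324 -0.0043732  -0.9947313 ]
scene [ 1.15894893 -0.7277738   0.73212739] [-0.54250812  0.5814362  -0.60631418]
{'clock': 0.1, 'joint_pos': array([-1.27760206e+00,  3.13945958e-01,  4.51139487e-02,  1.30360091e+00,
        1.39752255e-05,  1.43118621e+00]), 'qvel': array([-1.09991099e-03, -1.79904796e-03,  3.08480190e-03, -1.27456679e-03,
       -3.23602601e-05,  7.02466471e-04]), 'tau': array([ 2.15645348e-03, -4.81726170e+01,  2.99243045e+01,  1.27946329e-02,
       -1.66577011e-04, -1.12616101e-05]), 'tcp_pos': array([ 0.24102928, -0.52156866,  0.23849501]), 'orientation': array([-8.16421259e-04,  9.76675954e-01,  2.14717047e-01, -5.58099458e-05]), 'wrist_force': array([ 1.08375217, -1.08103405, -0.31417504]), 'ft_torque': array([-0.04131993, -0.01221102, -0.07687799]), 'grip_force': 0.0, 'finger_gap': 0.08522367741656808}
```

View pics/top0.png

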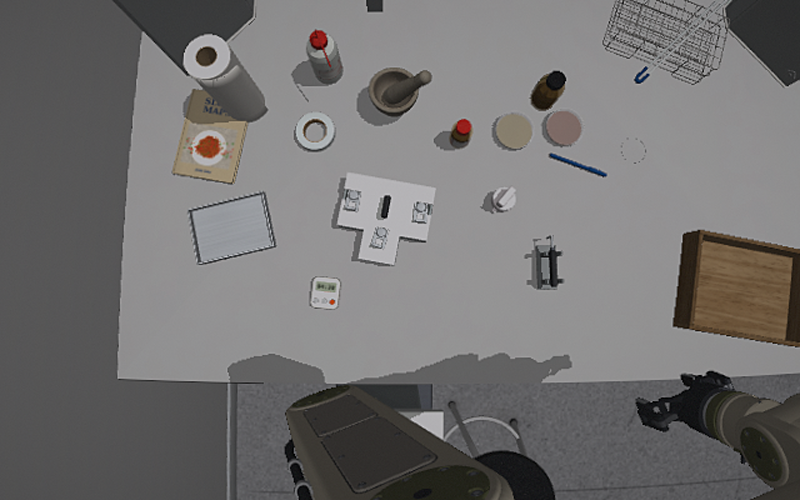

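View pics/scene0.png

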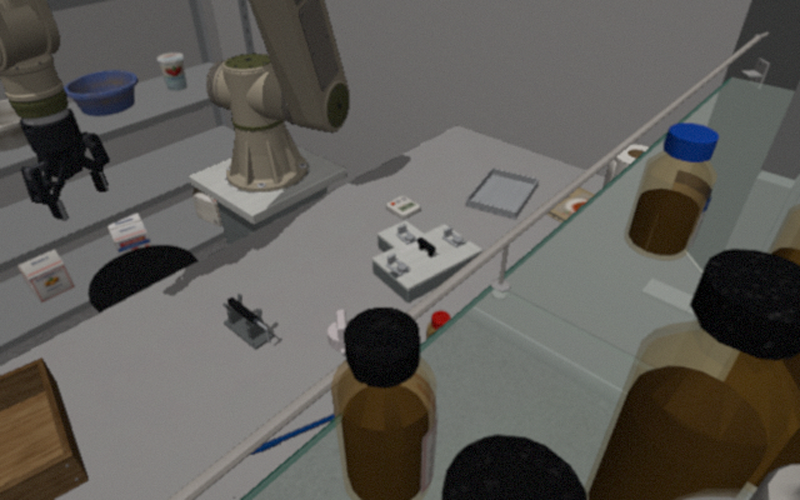

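The top view shows the dish at (232,228), housing at (385,215) with all three clips, timer (325,292), cartridge (503,200) and the pick on its rest at (547,263). I'll enlarge the working area.

```bash
python3 - <<'E'
from h import *
im=load("top0")["image"]
a=cv2.resize(im[130:220,255:360],None,fx=5.5,fy=5.5,interpolation=cv2.INTER_CUBIC)
b=cv2.resize(im[140:240,375:460],None,fx=3,fy=3,interpolation=cv2.INTER_CUBIC)
o=np.zeros((500,800,3),np.uint8);o[:a.shape[0],:a.shape[1]]=a[:500];cv2.imwrite("pics/z0a.png",o[:, :578])
b=cv2.resize(im[140:240,375:460],None,fx=6,fy=6,interpolation=cv2.INTER_CUBIC);cv2.imwrite("pics/z0b.png",b)
r=load("top0")
print(px2w(r,np.array([[232,228],[325,292],[505,202],[547,263],[543,238]])/1.25,[0.02,.02,.03,.05,.05]).round(3))
E
```

```text
[[ 0.558  0.317  0.02 ]
 [ 0.415  0.102  0.02 ]
 [ 0.616 -0.299  0.03 ]
 [ 0.478 -0.384  0.05 ]
 [ 0.533 -0.377  0.05 ]]
```

View pics/z0a.png

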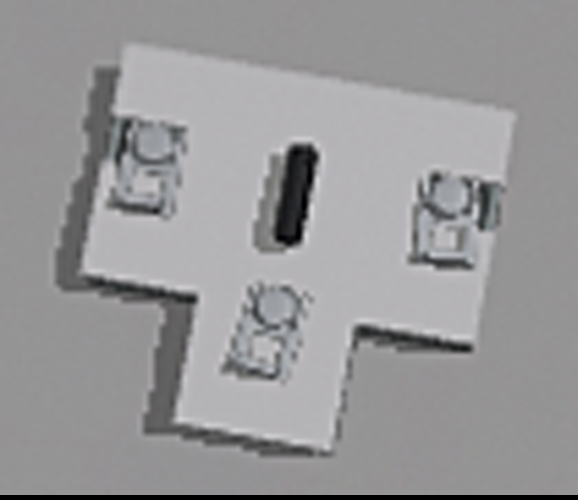

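View pics/z0b.png

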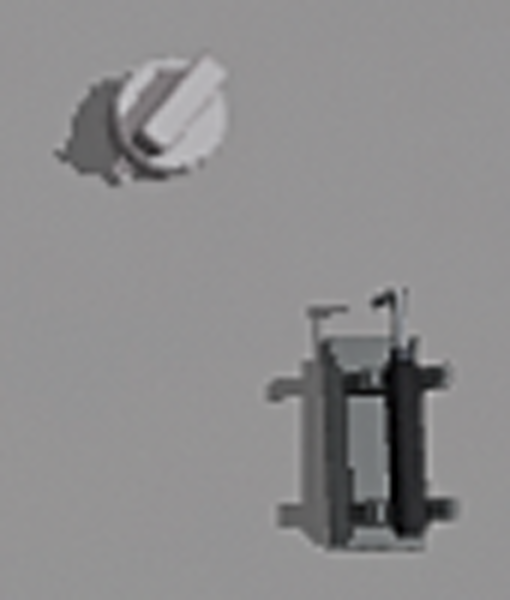

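The crop shows the cover's corners at (126,44), (515,112), (474,345), (80,275), (175,422), (333,453), with clips on all three studs at (152,142), (450,193), (275,304). The second crop shows the cartridge at (170,115) with its bar rising to the right, and the pick with its handle from (403,355) to (407,538), hook away from the robot.

```bash
cat >> h.py <<'E'
from scipy.optimize import least_squares
def fit(r,P,uv,x0):
    "planar pose (x,y,yaw) of model points P (m) seen at uv"
    P=np.array(P,float);uv=np.array(uv,float)
    def W(q): c,s=np.cos(q[2]),np.sin(q[2]); return np.c_[q[0]+c*P[:,0]-s*P[:,1],q[1]+s*P[:,0]+c*P[:,1],P[:,2]]
    s=least_squares(lambda q:(w2px(r,W(q))-uv).ravel(),x0,loss='soft_l1')
    return s.x,np.abs(s.fun).mean()
E
python3 - <<'E'
from h import *
r=load("top0")
P=np.array([[70,100,41],[70,-100,41],[-50,-100,41],[-50,100,41],[-115,40,41],[-115,-40,41],[-50,40,41],[-50,-40,41],[20,75,53],[20,-75,53],[-50,0,53]])/1e3
uv=np.array([[126,44],[515,112],[474,345],[80,275],[175,422],[333,453],[198,297],[357,325],[152,142],[450,193],[275,304]])/5.5+[255,130]
x,e=fit(r,P,uv,[.55,.04,-.1]);print(x.round(4),e)
o=np.array([375,140])
print("pick handle ends",px2w(r,np.array([[403,358],[407,537],[401,293]])/6+o,[.058,.058,.05]).round(4))
print("cart bar",px2w(r,np.array([[208,68],[150,140],[180,105]])/6+o,.06).round(4), px2w(r,np.array([[172,117]])/6+o,.03))
c=[[190,210],[268,193],[274,245],[198,263]]
print("dish",px2w(r,np.array(c)/1.25,.022).round(3))
E
```

```text
[ 0.5938 -0.0325 -0.1752] 0.14805736694478355
pick handle ends [[ 0.5064 -0.3951  0.058 ]
 [ 0.4258 -0.3945  0.058 ]
 [ 0.5369 -0.3979  0.05  ]]
cart bar [[ 0.6388 -0.3089  0.06  ]
 [ 0.6054 -0.2814  0.06  ]
 [ 0.6216 -0.2955  0.06  ]] [[ 0.62207159 -0.29864489  0.03      ]]
dish [[0.6   0.416 0.022]
 [0.638 0.236 0.022]
 [0.519 0.218 0.022]
 [0.478 0.392 0.022]]
```

Request:
apply_moves(
  moves=[9.2, 5.1, 0.5, 0, 0, 2.3, 9.2, 5.1, 0.5, 0, 0, 2.3, 9.2, 5.1, 0.5, 0, 0, 2.3, 9.2, 5.1, 0.5, 0, 0, 2.3, 9.2, 5.1, 0.5, 0, 0, 2.3, 9.2, 5.1, 0.5, 0, 0, 2.3, 9.2, 5.1, 0.5, 0, 0, 2.3, 9.2, 5.1, 0.5, 0, 0, 2.3, 9.2, 5.1, 0.5, 0, 0, 2.3, 9.2, 5.1, 0.5, 0, 0, 2.3, 9.2, 5.1, 0.5, 0, 0, 2.3, 9.2, 5.1, 0.5, 0, 0, 2.3, 9.2, 5.1, 0.5, 0, 0, 2.3, 9.2, 5.1, 0.5, 0, 0, 2.3, 9.2, 5.1, 0.5, 0, 0, 2.3, 9.2, 5.1, 0.5, 0, 0, 2.3, 9.2, 5.1, 0.5, 0, 0, 2.3, 9.2, 5.1, 0.5, 0, 0, 2.3, 9.2, 5.1, 0.5, 0, 0, 2.3, 9.2, 5.1, 0.5, 0, 0, 2.3],
  claw=45,
)

```text
clock: 1.77
tcp_pos: [0.471, -0.3943, 0.2512]
orientation: [-0.0, 0.202, 0.979, 0.0]
wrist_force: [0.6, -0.7, -1.4]
finger_gap: 0.0383
grip_force: 0.0
```

Request:
apply_moves(
  moves=[0, 0, -1, 0, 0, 0.409, 0, 0, -1, 0, 0, 0.409, 0, 0, -1, 0, 0, 0.409, 0, 0, -1, 0, 0, 0.409, 0, 0, -1, 0, 0, 0.409, 0, 0, -1, 0, 0, 0.409],
)

```text
clock: 2.27
tcp_pos: [0.4711, -0.3944, 0.2266]
orientation: [-0.0, 0.001, 1.0, 0.0]
wrist_force: [-0.7, 0.7, -0.1]
finger_gap: 0.0384
grip_force: 0.0
```

```bash
cat >> h.py <<'E'
from scipy.spatial.transform import Rotation as Ro
def to(x,y,z,yaw):
    s=status.get_state(); w,a,b,c=s["orientation"]; R=Ro.from_quat([a,b,c,w])
    T=Ro.from_euler('z',yaw)*Ro.from_euler('x',np.pi)
    d=(np.array([x,y,z])-s["tcp_pos"])/.025
    print("t",round(s["clock"],2),"tcp",s["tcp_pos"].round(4),"gap",round(s["finger_gap"],4),"move",d.round(2),(T*R.inv()).as_rotvec().round(3),"F",s["wrist_force"].round(1),"j",np.round(s["joint_pos"],2))
E
python3 - <<'E'
from h import *
r=shot("wrist","w1",scale=1.25)
T=np.array(r["camera_from_world"]);print(-T[:3,:3].T@T[:3,3],T[:3,:3].round(2))
to(.4708,-.395,.041,np.pi)
E
```

```text
[ 0.39774561 -0.39335722  0.36095215] [[ 0.    1.    0.  ]
 [ 0.96 -0.    0.29]
 [ 0.29 -0.   -0.96]]
t 2.32 tcp [ 0.4711 -0.3945  0.2267] gap 0.0385 move [-0.01 -0.02 -7.43] [-0.    -0.     0.002] F [-0.2  0.4  0.6] j [-0.83  0.39  0.13  1.31  0.   -0.83]
```

View pics/w1.png

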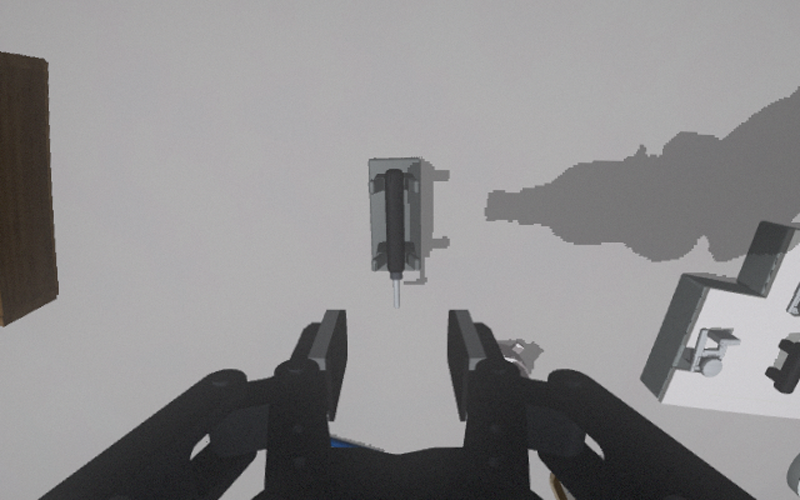

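The wrist view shows the pick's handle from (394,170) to (396,277) and its shank end at (397,306), with the housing's right wing and clip B at the right edge.

```bash
python3 - <<'E'
from h import *
r=load("w1")
print(px2w(r,np.array([[394,169],[396,277],[397,306]])/1.25,[.058,.058,.05]).round(4))
E
```

```text
[[ 0.4259 -0.3953  0.058 ]
 [ 0.5092 -0.3941  0.058 ]
 [ 0.5375 -0.3933  0.05  ]]
```

Request:
apply_moves(
  moves=[0, 0, -5, 0, 0, 0, 0, 0, -5, 0, 0, 0, 0, 0, -5, 0, 0, 0, 0, 0, -5, 0, 0, 0, 0, 0, -6.5, 0, 0, 0, 0, 0, -7.4, 0, 0, 0, 0, 0, -7.4, 0, 0, 0, 0, 0, -7.4, 0, 0, 0],
)

```text
clock: 2.98
tcp_pos: [0.4711, -0.3945, 0.0427]
orientation: [-0.0, 0.0, 1.0, 0.0]
wrist_force: [0.9, -0.5, 0.4]
finger_gap: 0.0386
grip_force: 0.0
```

Request:
apply_moves(
  moves=[0, 0, 0, 0, 0, 0, 0, 0, 0, 0, 0, 0, 0, 0, 0, 0, 0, 0, 0, 0, 0, 0, 0, 0, 0, 0, 0, 0, 0, 0, 0, 0, 0, 0, 0, 0, 0, 0, 0, 0, 0, 0, 0, 0, 0, 0, 0, 0],
  claw=0,
  newtons=90,
)

```text
clock: 3.65
tcp_pos: [0.4727, -0.3962, 0.045]
orientation: [0.002, -0.0, 1.0, -0.002]
wrist_force: [-0.6, 0.6, 6.7]
finger_gap: 0.0121
grip_force: 88.3
```

Request:
apply_moves(
  moves=[0, 0, 1, 0, 0, 0, 0, 0, 2, 0, 0, 0, 0, 0, 4, 0, 0, 0, 0, 0, 5, 0, 0, 0, 0, 0, 5, 0, 0, 0, 0, 0, 5, 0, 0, 0, 0, 0, 5, 0, 0, 0],
)

```text
clock: 4.23
tcp_pos: [0.4713, -0.3946, 0.1675]
orientation: [0.0, -0.0, 1.0, -0.0]
wrist_force: [0.4, -0.3, 0.5]
finger_gap: 0.0119
grip_force: 87.9
```

```bash
python3 - <<'E'
from h import *
q=[.5938,-.0325,-.1752]
def hw(x,y): c,s=np.cos(q[2]),np.sin(q[2]); return np.array([q[0]+c*x-s*y,q[1]+s*x+c*y])
for n,x,y in [('a',20,75),('b',20,-75),('c',-50,0)]:
    p=hw((x-21-65)/1e3,y/1e3); print(n,p.round(4)); 
p=hw(-.066-.02,-.075)
to(p[0],p[1],.14,np.pi-.175)
shot("wrist","w2",scale=1.25)
E
```

```text
a [0.5419 0.0529]
b [ 0.5157 -0.0948]
c [ 0.4599 -0.0088]
t 4.23 tcp [ 0.4713 -0.3946  0.1675] gap 0.0119 move [ 0.99 12.13 -1.1 ] [ 0.001  0.001 -0.175] F [ 0.4 -0.3  0.5] j [-0.83  0.42  0.02  1.17  0.   -0.83]
```

View pics/w2.png

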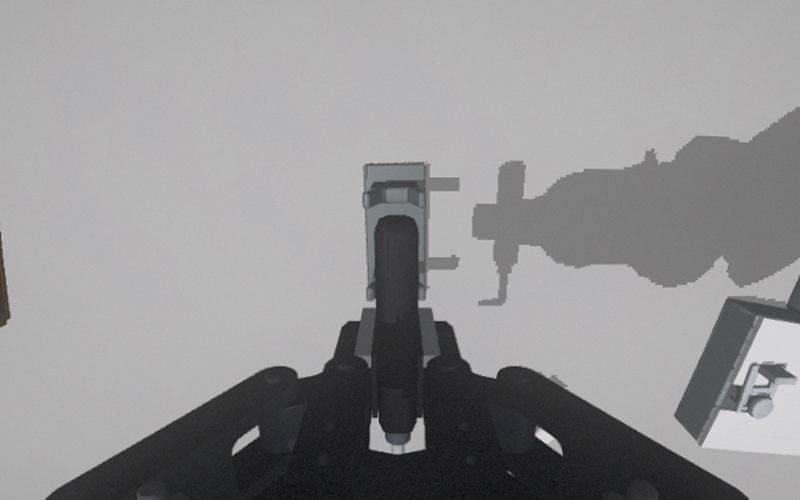

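The pick is held in the gripper, its handle showing at (397,216)-(397,430), and the rest is empty. Next: over clip B.

Request:
apply_moves(
  moves=[1.8, 12, -1.5, 0, 0, -0.175, 1.8, 12, -1.5, 0, 0, -0.175, 1.8, 12, -1.5, 0, 0, -0.175, 1.8, 12, -1.5, 0, 0, -0.175, 1.8, 12, -1.5, 0, 0, -0.175, 1.8, 12, -1.5, 0, 0, -0.175, 1.8, 12, -1.5, 0, 0, -0.175, 1.8, 12, -1.5, 0, 0, -0.175, 1.8, 12, -1.5, 0, 0, -0.175, 1.8, 12, -1.5, 0, 0, -0.175, 1.8, 12, -1.5, 0, 0, -0.175, 1.8, 12, -1.5, 0, 0, -0.175],
)

```text
clock: 5.28
tcp_pos: [0.516, -0.0956, 0.1289]
orientation: [-0.0, 0.088, 0.996, -0.0]
wrist_force: [0.1, -0.3, 0.5]
finger_gap: 0.0124
grip_force: 88.1
```

```bash
python3 - <<'E'
from h import *
to(.5157,-.0948,.073,np.pi-.175)
r=shot("top","t3"); r2=shot("scene","s3")
p=w2px(r,[.5796,-.106,.1])[0];q=w2px(r2,[.5796,-.106,.1])[0];print(p,q)
def cr(r,p,w,h,s): x,y=p.astype(int); return cv2.resize(r["image"][max(0,y-h):y+h,max(0,x-w):x+w],None,fx=s,fy=s,interpolation=cv2.INTER_CUBIC), (x-w,y-h)
a,oa=cr(r,p,32,40,6); b,ob=cr(r2,q,32,40,6); print(oa,ob)
cv2.imwrite("pics/t3.png",np.hstack([a,b]))
E
```

```text
t 5.28 tcp [ 0.516  -0.0956  0.1289] gap 0.0124 move [-0.01  0.03 -2.24] [-0.    -0.001  0.001] F [ 0.1 -0.3  0.5] j [-0.34  0.28 -0.28  1.01 -0.   -0.16]
[336.21107636 170.00721573] [315.35097407 193.07756014]
(np.int64(304), np.int64(130)) (np.int64(283), np.int64(153))
```

View pics/t3.png

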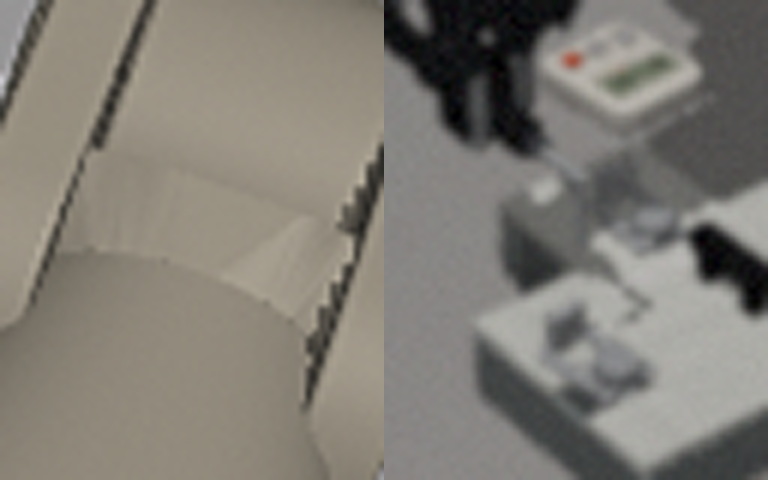

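The top view is blocked by the arm; the scene crop shows clip B's tab at (565,330) and the shank faintly starting at (545,155). I'll overlay the predicted hook on a larger crop.

```bash
python3 - <<'E'
from h import *
r=load("s3"); im=r["image"]
x0,y0,S=300,170,16
a=cv2.resize(im[y0:y0+36,x0:x0+48],None,fx=S,fy=S,interpolation=cv2.INTER_CUBIC)
a=cv2.convertScaleAbs(a,alpha=1.5,beta=-30)
t=np.array([.516,-.0956,.1289]);d=np.array([np.cos(-.175),np.sin(-.175),0])
for zo in (.005,.009):
    o=t+[0,0,zo]
    P=w2px(r,[o+.035*d,o+.065*d,o+.065*d-[0,0,.036]]); print(P.round(1))
    for p in P: cv2.circle(a,tuple(int(v) for v in (p-[x0,y0]+.5)*S),3,(0,0,255) if zo<.006 else (0,255,0),-1)
cv2.imwrite("pics/s3z.png",a)
E
```

```text
[[307.6 176.5]
 [315.  182. ]
 [315.2 194. ]]
[[307.6 175.2]
 [315.  180.7]
 [315.2 192.7]]
```

View pics/s3z.png

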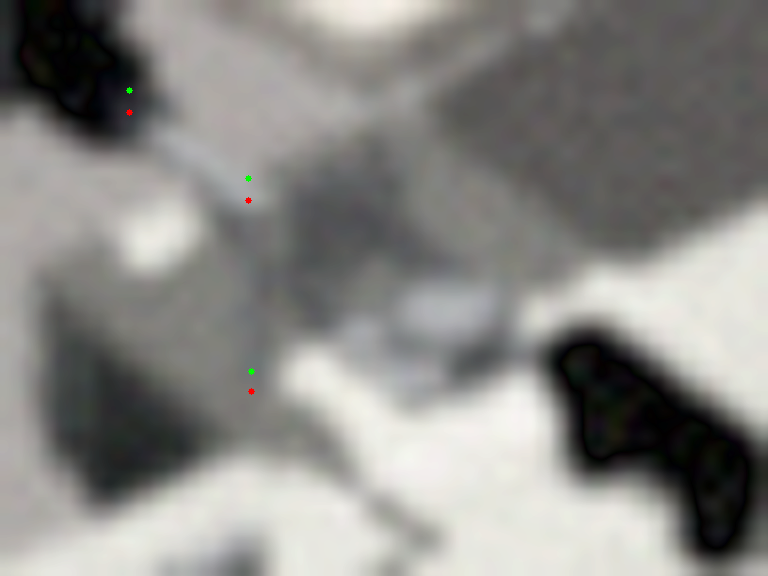

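The hook runs from (250,200) down, matching the prediction within about 1 mm. Lowering into the window.

Request:
apply_moves(
  moves=[0, 0.03, -0.7, 0, 0, 0, 0, 0.03, -1.3, 0, 0, 0, 0, 0.03, -1.7, 0, 0, 0, 0, 0.03, -2.0, 0, 0, 0, 0, 0.03, -2.15, 0, 0, 0, 0, 0.03, -2.15, 0, 0, 0, 0, 0.03, -2.15, 0, 0, 0, 0, 0.03, -2.15, 0, 0, 0],
)

```text
clock: 6.05
tcp_pos: [0.5167, -0.094, 0.0762]
orientation: [0.001, 0.087, 0.996, -0.0]
wrist_force: [-0.4, -0.6, -0.3]
finger_gap: 0.0124
grip_force: 88.1
```

Request:
apply_moves(
  moves=[0, 0, -0.05, 0, 0, 0, 0, 0, -0.1, 0, 0, 0, 0, 0, -0.1, 0, 0, 0, 0, 0, -0.1, 0, 0, 0, 0, 0, -0.1, 0, 0, 0],
)

```text
clock: 6.47
tcp_pos: [0.5162, -0.0937, 0.0732]
orientation: [0.0, 0.087, 0.996, 0.0]
wrist_force: [0.2, -0.1, -0.6]
finger_gap: 0.0117
grip_force: 88.1
```

Request:
apply_moves(
  moves=[0, 0, -0.05, 0, 0, 0, 0, 0, -0.05, 0, 0, 0, 0, 0, -0.05, 0, 0, 0, 0, 0, -0.05, 0, 0, 0],
)

```text
clock: 6.8
tcp_pos: [0.5163, -0.0938, 0.0719]
orientation: [0.0, 0.087, 0.996, 0.0]
wrist_force: [0.8, 0.0, -1.6]
finger_gap: 0.0124
grip_force: 88.1
```

Request:
apply_moves(
  moves=[0, 0, -0.06, 0, 0, 0, 0, 0, -0.06, 0, 0, 0, 0, 0, -0.06, 0, 0, 0, 0, 0, -0.06, 0, 0, 0],
)

```text
clock: 7.13
tcp_pos: [0.5162, -0.0938, 0.0707]
orientation: [0.0, 0.087, 0.996, -0.0]
wrist_force: [-1.2, -0.0, 5.0]
finger_gap: 0.012
grip_force: 88.8
```

Request:
apply_moves(
  moves=[0, 0, 0.05, 0, 0, 0, -0.1, 0.02, 0.05, 0, 0, 0, -0.2, 0.035, 0.05, 0, 0, 0, -0.3, 0.053, 0.05, 0, 0, 0, -0.4, 0.07, 0.05, 0, 0, 0],
)

```text
clock: 7.55
tcp_pos: [0.5093, -0.0929, 0.0722]
orientation: [0.003, 0.087, 0.996, -0.0]
wrist_force: [11.0, -2.0, -4.3]
finger_gap: 0.012
grip_force: 87.7
```

Request:
apply_moves(
  moves=[-0.1, 0.018, 0, 0, 0, 0, -0.2, 0.035, 0, 0, 0, 0, -0.3, 0.053, 0, 0, 0, 0, -0.4, 0.07, 0, 0, 0, 0, -0.5, 0.088, 0, 0, 0, 0, -0.6, 0.106, 0, 0, 0, 0, -0.7, 0.124, 0, 0, 0, 0, -0.72, 0.127, 0, 0, 0, 0, -0.72, 0.127, 0, 0, 0, 0, -0.72, 0.127, 0, 0, 0, 0],
)

```text
clock: 8.38
tcp_pos: [0.4873, -0.0886, 0.0714]
orientation: [-0.001, 0.087, 0.996, 0.0]
wrist_force: [-0.8, 0.1, 1.7]
finger_gap: 0.0121
grip_force: 88.6
```

```bash
python3 - <<'E'
from h import *
to(.5157,-.0948,.071,np.pi-.175)
r=load("s3"); 
r2=shot("scene","s4"); a=[cv2.resize(x["image"][170:230,290:350],None,fx=6.5,fy=6.5,interpolation=cv2.INTER_CUBIC) for x in (r,r2)]
cv2.imwrite("pics/s4.png",np.hstack(a))
E
```

```text
t 8.38 tcp [ 0.4873 -0.0886  0.0714] gap 0.0121 move [ 1.13 -0.25 -0.02] [-0.    -0.001 -0.   ] F [-0.8  0.1  1.7] j [-0.34  0.28 -0.43  0.86 -0.   -0.17]
```

View pics/s4.png

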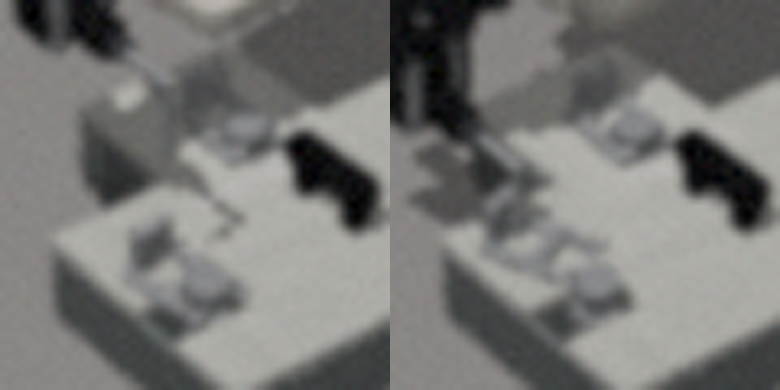

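Clip B has been drawn off its stud (right half, clip at (530,245) behind the stud at (600,285)). On to clip A.

Request:
apply_moves(
  moves=[0.1, -0.02, 0.05, 0, 0, 0, 0.1, -0.02, 1, 0, 0, 0, 0.1, -0.02, 2, 0, 0, 0, 1, 2, 2, 0, 0, 0, 2.18, 5.66, 2, 0, 0, 0, 2.18, 5.66, 2, 0, 0, 0, 2.18, 5.66, 2, 0, 0, 0, 2.18, 5.66, 2, 0, 0, 0, 2.18, 5.66, 2, 0, 0, 0, 2.18, 5.66, 2, 0, 0, 0, 2.18, 5.66, 2, 0, 0, 0],
)

```text
clock: 9.35
tcp_pos: [0.5423, 0.0519, 0.1213]
orientation: [-0.0, 0.088, 0.996, -0.0]
wrist_force: [-0.2, -0.6, -1.3]
finger_gap: 0.0121
grip_force: 88.4
```

```bash
python3 - <<'E'
from h import *
to(.5419,.0529,.072,np.pi-.175)
E
```

```text
t 9.35 tcp [0.5423 0.0519 0.1213] gap 0.0121 move [-0.01  0.04 -1.97] [ 0.    -0.001  0.001] F [-0.2 -0.6 -1.3] j [-0.05  0.32 -0.24  1.01 -0.    0.12]
```

Request:
apply_moves(
  moves=[0, 0.02, -0.7, 0, 0, 0, 0, 0.02, -1.3, 0, 0, 0, 0, 0.02, -1.7, 0, 0, 0, 0, 0.02, -1.9, 0, 0, 0, 0, 0.02, -1.97, 0, 0, 0, 0, 0.02, -1.97, 0, 0, 0, 0, 0.02, -1.97, 0, 0, 0, 0, 0.02, -1.97, 0, 0, 0],
)

```text
clock: 10.02
tcp_pos: [0.5434, 0.053, 0.0731]
orientation: [0.001, 0.087, 0.996, 0.0]
wrist_force: [-0.0, -0.1, 0.0]
finger_gap: 0.012
grip_force: 88.4
```

Request:
apply_moves(
  moves=[-0.1, 0.02, 0, 0, 0, 0, -0.2, 0.035, 0, 0, 0, 0, -0.3, 0.053, 0, 0, 0, 0, -0.4, 0.07, 0, 0, 0, 0],
)

```text
clock: 10.35
tcp_pos: [0.5361, 0.0545, 0.0735]
orientation: [0.004, 0.087, 0.996, -0.0]
wrist_force: [9.9, -0.8, -4.0]
finger_gap: 0.0123
grip_force: 88.0
```

Request:
apply_moves(
  moves=[-0.1, 0.018, 0, 0, 0, 0, -0.2, 0.035, 0, 0, 0, 0, -0.3, 0.053, 0, 0, 0, 0, -0.4, 0.07, 0, 0, 0, 0, -0.5, 0.088, 0, 0, 0, 0, -0.6, 0.106, 0, 0, 0, 0, -0.7, 0.124, 0, 0, 0, 0, -0.72, 0.127, 0, 0, 0, 0, -0.72, 0.127, 0, 0, 0, 0, -0.72, 0.127, 0, 0, 0, 0],
)

```text
clock: 11.18
tcp_pos: [0.5143, 0.0581, 0.0721]
orientation: [-0.0, 0.087, 0.996, 0.0]
wrist_force: [-0.3, -0.0, -0.8]
finger_gap: 0.0122
grip_force: 88.3
```

Request:
apply_moves(
  moves=[0.1, -0.02, 0.05, 0, 0, 0, 0.1, -0.02, 1, 0, 0, 0, 0.1, -0.02, 2, 0, 0, 0, -1, -1.3, 2, 0, 0, 0, -2.18, -2.66, 2, 0, 0, 0, -2.18, -2.66, 2, 0, 0, 0, -2.18, -2.66, 2, 0, 0, 0, -2.18, -2.66, 2, 0, 0, 0, -2.18, -2.66, 2, 0, 0, 0, -2.18, -2.66, 2, 0, 0, 0],
)

```text
clock: 12.02
tcp_pos: [0.4611, -0.0079, 0.1224]
orientation: [0.0, 0.087, 0.996, 0.0]
wrist_force: [-0.6, -0.3, -1.1]
finger_gap: 0.0124
grip_force: 88.4
```

```bash
python3 - <<'E'
from h import *
to(.4599,-.0088,.072,np.pi-.175)
E
```

```text
t 12.02 tcp [ 0.4611 -0.0079  0.1224] gap 0.0124 move [-0.05 -0.03 -2.01] [-0.     0.001 -0.001] F [-0.6 -0.3 -1.1] j [-0.19  0.17 -0.44  0.96  0.   -0.02]
```

Request:
apply_moves(
  moves=[-0.03, -0.03, -0.7, 0, 0, 0, -0.03, -0.03, -1.3, 0, 0, 0, -0.03, -0.03, -1.7, 0, 0, 0, -0.03, -0.03, -1.9, 0, 0, 0, -0.03, -0.03, -2, 0, 0, 0, -0.03, -0.03, -2, 0, 0, 0, -0.03, -0.03, -2, 0, 0, 0, -0.03, -0.03, -2, 0, 0, 0],
)

```text
clock: 12.68
tcp_pos: [0.4602, -0.0092, 0.0729]
orientation: [0.001, 0.087, 0.996, -0.0]
wrist_force: [-0.9, 0.3, -0.3]
finger_gap: 0.0121
grip_force: 88.5
```

Request:
apply_moves(
  moves=[-0.1, 0.02, 0, 0, 0, 0, -0.2, 0.035, 0, 0, 0, 0, -0.3, 0.053, 0, 0, 0, 0, -0.4, 0.07, 0, 0, 0, 0],
)

```text
clock: 13.02
tcp_pos: [0.4534, -0.0082, 0.0737]
orientation: [0.004, 0.087, 0.996, -0.0]
wrist_force: [12.4, -1.1, -4.1]
finger_gap: 0.0123
grip_force: 87.9
```

Request:
apply_moves(
  moves=[-0.1, 0.018, 0, 0, 0, 0, -0.2, 0.035, 0, 0, 0, 0, -0.3, 0.053, 0, 0, 0, 0, -0.4, 0.07, 0, 0, 0, 0, -0.5, 0.088, 0, 0, 0, 0, -0.6, 0.106, 0, 0, 0, 0, -0.7, 0.124, 0, 0, 0, 0, -0.7, 0.124, 0, 0, 0, 0, -0.7, 0.124, 0, 0, 0, 0, -0.7, 0.124, 0, 0, 0, 0],
)

```text
clock: 13.85
tcp_pos: [0.4318, -0.0043, 0.0722]
orientation: [-0.0, 0.087, 0.996, 0.0]
wrist_force: [-0.1, 0.2, -1.3]
finger_gap: 0.0122
grip_force: 88.5
```

Request:
apply_moves(
  moves=[0.1, -0.02, 0.05, 0, 0, 0, 0.1, -0.02, 1, 0, 0, 0, 0.1, -0.02, 2, 0, 0, 0, 0.1, -0.02, 3.5, 0, 0, 0, 0.1, -0.02, 3.5, 0, 0, 0, 0.1, -0.02, 3.5, 0, 0, 0, 0.1, -0.02, 3.5, 0, 0, 0],
)

```text
clock: 14.43
tcp_pos: [0.4345, -0.0048, 0.1596]
orientation: [0.0, 0.087, 0.996, 0.0]
wrist_force: [0.1, -0.1, -1.0]
finger_gap: 0.012
grip_force: 88.5
```

```bash
python3 - <<'E'
from h import *
to(.473,-.396,.12,np.pi)
E
```

```text
t 14.43 tcp [ 0.4345 -0.0048  0.1596] gap 0.012 move [  1.54 -15.65  -1.58] [-0.     0.     0.175] F [ 0.1 -0.1 -1. ] j [-0.2   0.09 -0.44  1.04  0.   -0.02]
```

Request:
apply_moves(
  moves=[1.53, -15.65, 0, 0, 0, 0.175, 1.53, -15.65, 0, 0, 0, 0.175, 1.53, -15.65, 0, 0, 0, 0.175, 1.53, -15.65, 0, 0, 0, 0.175, 1.53, -15.65, 0, 0, 0, 0.175, 1.53, -15.65, 0, 0, 0, 0.175, 1.53, -15.65, 0, 0, 0, 0.175, 1.53, -15.65, 0, 0, 0, 0.175, 1.53, -15.65, 0, 0, 0, 0.175, 1.53, -15.65, 0, 0, 0, 0.175, 1.53, -15.65, 0, 0, 0, 0.175, 1.53, -15.65, -2, 0, 0, 0.175, 1.53, -15.65, -3, 0, 0, 0.175, 1.53, -15.65, -3, 0, 0, 0.175, 1.53, -15.65, -3, 0, 0, 0.175, 1.53, -15.65, -3, 0, 0, 0.175],
)

```text
clock: 15.77
tcp_pos: [0.4728, -0.3956, 0.0853]
orientation: [-0.0, -0.0, 1.0, 0.0]
wrist_force: [1.2, -0.4, 0.5]
finger_gap: 0.0123
grip_force: 88.5
```

```bash
python3 - <<'E'
from h import *
to(.4727,-.3962,.0455,np.pi)
r=shot("wrist","w5",scale=1.25)
E
```

```text
t 15.77 tcp [ 0.4728 -0.3956  0.0853] gap 0.0123 move [-0.   -0.02 -1.59] [-0.001 -0.    -0.001] F [ 1.2 -0.4  0.5] j [-0.83  0.48 -0.1   1.    0.   -0.83]
```

View pics/w5.png

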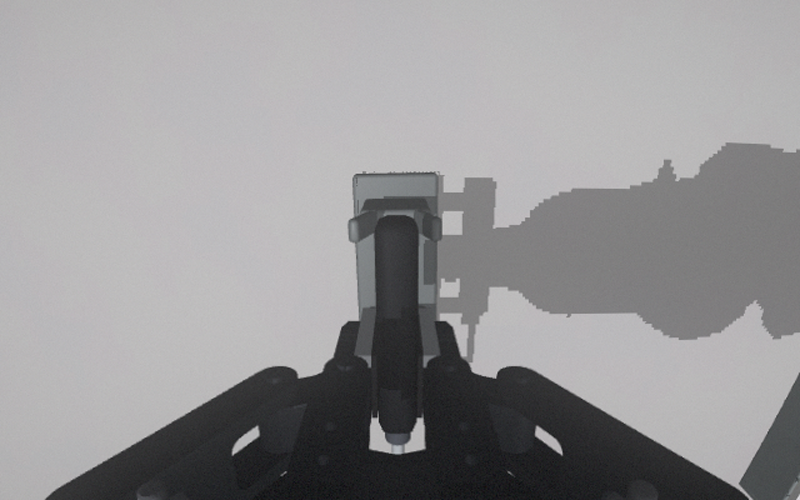

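The pick, unchanged in the grip (rear end at (397,216)), is lined up with the saddles. Lowering and releasing.

Request:
apply_moves(
  moves=[0, 0, -0.5, 0, 0, 0, 0, 0, -1, 0, 0, 0, 0, 0, -1.3, 0, 0, 0, 0, 0, -1.5, 0, 0, 0, 0, 0, -1.58, 0, 0, 0, 0, 0, -1.58, 0, 0, 0, 0, 0, -1.58, 0, 0, 0],
)

```text
clock: 16.4
tcp_pos: [0.473, -0.3964, 0.0461]
orientation: [0.0, -0.0, 1.0, -0.0]
wrist_force: [-0.0, -0.4, -0.7]
finger_gap: 0.0121
grip_force: 88.5
```

Request:
apply_moves(
  moves=[0, 0, 0, 0, 0, 0, 0, 0, 0, 0, 0, 0, 0, 0, 0, 0, 0, 0, 0, 0, 0, 0, 0, 0, 0, 0, 0, 0, 0, 0, 0, 0, 0, 0, 0, 0],
  claw=42,
)

```text
clock: 16.9
tcp_pos: [0.4727, -0.3961, 0.0454]
orientation: [0.0, -0.0, 1.0, 0.0]
wrist_force: [-0.9, -0.2, 0.3]
finger_gap: 0.0359
grip_force: 0.0
```

Request:
apply_moves(
  moves=[0, 0, 1, 0, 0, 0, 0, 0, 3, 0, 0, 0, 0, 0, 5, 0, 0, 0, 0, 0, 5, 0, 0, 0, 0, 0, 5, 0, 0, 0, 0, 0, 5, 0, 0, 0],
)

```text
clock: 17.4
tcp_pos: [0.4733, -0.3968, 0.1719]
orientation: [0.001, -0.0, 1.0, -0.001]
wrist_force: [0.6, 0.4, -0.5]
finger_gap: 0.0361
grip_force: 0.0
```

```bash
python3 - <<'E'
from h import *
r=shot("wrist","w6"); r2=shot("top","t6")
a=cv2.resize(r["image"][110:260,260:380],None,fx=2.6,fy=2.6)
b=cv2.resize(r2["image"][130:220,255:360],None,fx=4.3,fy=4.3,interpolation=cv2.INTER_CUBIC)
print(a.shape,b.shape)
o=np.zeros((400,800,3),np.uint8);o[:a.shape[0],:a.shape[1]]=a[:400];o[:b.shape[0],330:330+b.shape[1]]=b[:400];cv2.imwrite("pics/w6.png",o)
to(.4,-.2,.2,np.pi-.175)
E
```

```text
(390, 312, 3) (387, 452, 3)
t 17.5 tcp [ 0.4721 -0.3955  0.1691] gap 0.0358 move [-2.88  7.82  1.24] [-0.002 -0.001 -0.175] F [ 0.1 -0.1 -0.6] j [-0.83  0.42  0.03  1.18  0.   -0.83]
```

View pics/w6.png

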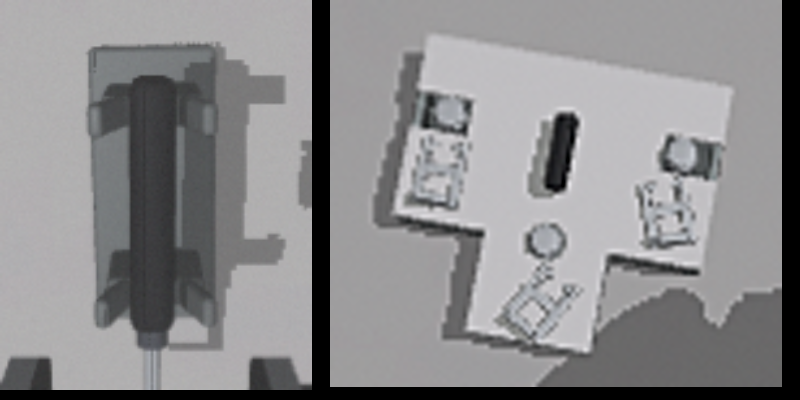

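The left half shows the pick lying in both saddles. The right half shows the clips off their studs: A straight at (437,175), B turned at (668,215), C turned at (540,305). I'll look closer with the wrist camera.

Request:
apply_moves(
  moves=[5.1, 14.4, -1.1, 0, 0, -0.175, 5.1, 14.4, -1.1, 0, 0, -0.175, 5.1, 14.4, -1.1, 0, 0, -0.175, 5.1, 14.4, -1.1, 0, 0, -0.175, 5.1, 14.4, -1.1, 0, 0, -0.175, 5.1, 14.4, -1.1, 0, 0, -0.175, 5.1, 14.4, -1.1, 0, 0, -0.175, 5.1, 14.4, -1.1, 0, 0, -0.175, 5.1, 14.4, -1.1, 0, 0, -0.175, 5.1, 14.4, -1.1, 0, 0, -0.175, 5.1, 14.4, -1.1, 0, 0, -0.175, 5.1, 14.4, -1.1, 0, 0, -0.175, 5.1, 14.4, -1.1, 0, 0, -0.175],
)

```text
clock: 18.58
tcp_pos: [0.5993, -0.037, 0.1418]
orientation: [-0.001, 0.088, 0.996, -0.0]
wrist_force: [0.6, 0.5, -0.0]
finger_gap: 0.0361
grip_force: 0.0
```

```bash
python3 - <<'E'
from h import *
r=shot("wrist","w7"); im=r["image"]
to(.4,-.2,.2,np.pi-.175)
q=[.5938,-.0325,-.1752]; c,s=np.cos(q[2]),np.sin(q[2])
H=lambda x,y,z:[q[0]+(c*x-s*y)/1e3,q[1]+(s*x+c*y)/1e3,z/1e3]
for n,x,y in [('a',20,75),('b',20,-75),('c',-50,0)]:
    p=w2px(r,[H(x,y,53),H(x-45,y,41)]);print(n,p.round(0))
cs=[]
for n,x,y in [('b',20,-75),('c',-50,0),('a',20,75)]:
    p=w2px(r,[H(x-35,y,45)])[0].astype(int); x0,y0=max(0,p[0]-40),max(0,p[1]-45); print(n,x0,y0)
    k=im[y0:y0+90,x0:x0+80]; o=np.zeros((90,80,3),np.uint8); o[:k.shape[0],:k.shape[1]]=k
    cs.append(cv2.resize(o,None,fx=3.3,fy=3.3*1.0,interpolation=cv2.INTER_CUBIC))
big=np.hstack(cs); print(big.shape); cv2.imwrite("pics/w7.png",big)
E
```

```text
t 18.63 tcp [ 0.5994 -0.0374  0.1421] gap 0.036 move [-7.98 -6.5   2.32] [ 0.    -0.001  0.002] F [0.1 0.5 0.3] j [-0.2   0.41 -0.06  1.11 -0.   -0.02]
a [[424. 228.]
 [424. 164.]]
b [[218. 228.]
 [217. 164.]]
c [[321. 130.]
 [321.  61.]]
b 176 134
c 281 30
a 384 133
(297, 792, 3)
```

View pics/w7.png

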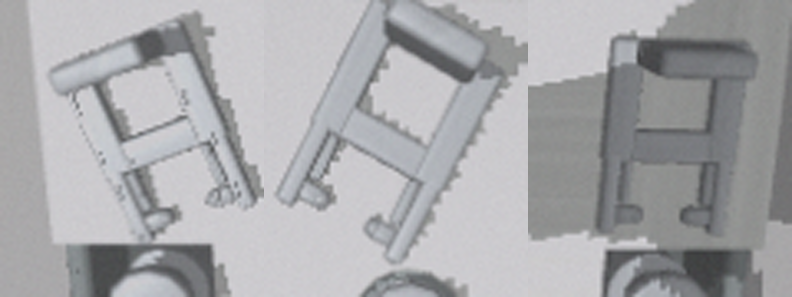

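All three clips are clear: B tilted about 20° (tab top (50,72)-(147,58), jaw tips (138,236), (262,200)), C about -28° (tab (390,0)-(472,78), tips (277,198), (402,260)), A straight (tab (660,38)-(755,40), tips (600,232), (730,235)).

```bash
python3 - <<'E'
from h import *
r=load("w7")
M=np.array([[10,15,45],[10,-15,45],[-34,-10,62],[-34,10,62],[-28,-10,62],[-28,10,62],[-14,-8,45],[-14,8,45]])/1e3
D={'b':([176,134],0,[[262,200],[138,236],[50,72],[133,40],[57,92],[147,58],[122,138],[183,118]]),
'c':([281,30],264,[[402,260],[277,198],[390,0],[487,45],[385,28],[472,78],[357,108],[430,148]]),
'a':([384,133],528,[[730,235],[600,232],[660,38],[755,40],[662,55],[752,55],[637,130],[713,130]])}
for n,(o,sh,p) in D.items():
    uv=(np.array(p)-[sh,0])/3.3+o
    x,e=fit(r,M,uv,[.55,.0,-.17]); c,s=np.cos(x[2]),np.sin(x[2])
    print(n,x.round(4),round(e,2),"tab",(x[0]-.031*c).round(4),(x[1]-.031*s).round(4),"rz rel",round(x[2]+.1752,3))
E
```

```text
b [ 0.5754 -0.0958  0.178 ] 0.97 tab 0.5449 -0.1013 rz rel 0.353
c [ 0.517  -0.0263 -0.6532] 1.31 tab 0.4924 -0.0075 rz rel -0.478
a [ 0.6001  0.0449 -0.1638] 1.45 tab 0.5695 0.0499 rz rel 0.011
```

Request:
apply_moves(
  moves=[-1.2, 3.49, -1.8, 0, 0, 0.01, -1.2, 3.49, -1.8, 0, 0, 0.01, -1.2, 3.49, -1.8, 0, 0, 0.01, -1.2, 3.49, -1.8, 0, 0, 0.01, -1.2, 3.49, -2.8, 0, 0, 0.01, -1.2, 3.49, -3.3, 0, 0, 0.01, -1.2, 3.49, -3.48, 0, 0, 0.01, -1.2, 3.49, -3.48, 0, 0, 0.01, -1.2, 3.49, -3.48, 0, 0, 0.01],
)

```text
clock: 19.38
tcp_pos: [0.5707, 0.0498, 0.0564]
orientation: [0.0, 0.083, 0.997, -0.0]
wrist_force: [0.1, -0.3, -0.0]
finger_gap: 0.0361
grip_force: 0.0
```

Request:
apply_moves(
  moves=[0, 0, 0, 0, 0, 0, 0, 0, 0, 0, 0, 0, 0, 0, 0, 0, 0, 0, 0, 0, 0, 0, 0, 0, 0, 0, 0, 0, 0, 0, 0, 0, 0, 0, 0, 0],
  claw=0,
  newtons=40,
)

```text
clock: 19.88
tcp_pos: [0.571, 0.0508, 0.0567]
orientation: [0.001, 0.082, 0.997, -0.0]
wrist_force: [-0.1, -1.6, 4.7]
finger_gap: 0.0183
grip_force: 39.2
```

Request:
apply_moves(
  moves=[0, 0, 0.5, 0, 0, 0, 0, 0, 1, 0, 0, 0, 0, 0, 2, 0, 0, 0, 0, 0, 3, 0, 0, 0, 0, 0, 3, 0, 0, 0, 0, 0, 3, 0, 0, 0],
)

```text
clock: 20.38
tcp_pos: [0.5711, 0.0516, 0.1321]
orientation: [0.001, 0.082, 0.997, 0.0]
wrist_force: [-1.4, 0.8, 0.1]
finger_gap: 0.0183
grip_force: 39.1
```

```bash
python3 - <<'E'
from h import *
to(.531,.356,.1,np.pi+.2)
E
```

```text
t 20.38 tcp [0.5711 0.0516 0.1321] gap 0.0183 move [-1.6  12.18 -1.28] [-0.001  0.003  0.364] F [-1.4  0.8  0.1] j [-0.05  0.36 -0.16  1.05  0.    0.11]
```

Request:
apply_moves(
  moves=[-1.6, 12.2, -1, 0, 0, 0.364, -1.6, 12.2, -1, 0, 0, 0.364, -1.6, 12.2, -1, 0, 0, 0.364, -1.6, 12.2, -1, 0, 0, 0.364, -1.6, 12.2, -1, 0, 0, 0.364, -1.6, 12.2, -1, 0, 0, 0.364, -1.6, 12.2, -1, 0, 0, 0.364, -1.6, 12.2, -1, 0, 0, 0.364, -1.6, 12.2, -1, 0, 0, 0.364, -1.6, 12.2, -1, 0, 0, 0.364, -1.6, 12.2, -2.5, 0, 0, 0.364, -1.6, 12.2, -3.5, 0, 0, 0.364, -1.6, 12.2, -4.2, 0, 0, 0.364, -1.6, 12.2, -4.4, 0, 0, 0.364, -1.6, 12.2, -4.4, 0, 0, 0.364, -1.6, 12.2, -4.4, 0, 0, 0.364],
)

```text
clock: 21.72
tcp_pos: [0.53, 0.3544, 0.0204]
orientation: [-0.001, -0.098, 0.995, -0.0]
wrist_force: [-0.5, -0.5, 0.0]
finger_gap: 0.0181
grip_force: 39.2
```

Request:
apply_moves(
  moves=[0, 0, 0, 0, 0, 0, 0, 0, 0, 0, 0, 0, 0, 0, 0, 0, 0, 0, 0, 0, 0, 0, 0, 0],
  claw=33,
)

```text
clock: 22.05
tcp_pos: [0.5304, 0.356, 0.021]
orientation: [0.0, -0.099, 0.995, 0.0]
wrist_force: [0.8, 0.4, -0.0]
finger_gap: 0.0278
grip_force: 0.0
```

Request:
apply_moves(
  moves=[0, 0, 1, 0, 0, 0, 0, 0, 2, 0, 0, 0, 0, 0, 4, 0, 0, 0, 0, 0, 5, 0, 0, 0, 0, 0, 5, 0, 0, 0, 0, 0, 5, 0, 0, 0],
)

```text
clock: 22.55
tcp_pos: [0.532, 0.3572, 0.149]
orientation: [0.003, -0.1, 0.995, 0.001]
wrist_force: [0.4, 0.2, 0.4]
finger_gap: 0.0278
grip_force: 0.0
```

```bash
python3 - <<'E'
from h import *
to(.4924,-.0075,.055,np.pi-.653)
E
```

```text
t 22.55 tcp [0.532  0.3572 0.149 ] gap 0.0278 move [ -1.58 -14.59  -3.76] [-0.     0.007 -0.852] F [0.4 0.2 0.4] j [0.47 0.47 0.06 1.15 0.   0.27]
```

Request:
apply_moves(
  moves=[-1.58, -14.55, -1.5, 0, 0, -0.852, -1.58, -14.55, -1.5, 0, 0, -0.852, -1.58, -14.55, -1.5, 0, 0, -0.852, -1.58, -14.55, -1.5, 0, 0, -0.852, -1.58, -14.55, -1.5, 0, 0, -0.852, -1.58, -14.55, -1.5, 0, 0, -0.852, -1.58, -14.55, -1.5, 0, 0, -0.852, -1.58, -14.55, -1.5, 0, 0, -0.852, -1.58, -14.55, -1.5, 0, 0, -0.852, -1.58, -14.55, -1.5, 0, 0, -0.852, -1.58, -14.55, -1.5, 0, 0, -0.852, -1.58, -14.55, -1.5, 0, 0, -0.852, -1.58, -14.55, -1.5, 0, 0, -0.852, -1.58, -14.55, -1.5, 0, 0, -0.852],
  claw=45,
)

```text
clock: 23.72
tcp_pos: [0.4906, -0.0063, 0.1081]
orientation: [-0.0, 0.32, 0.948, 0.0]
wrist_force: [-0.6, 0.3, -0.9]
finger_gap: 0.0384
grip_force: 0.0
```

```bash
python3 - <<'E'
from h import *
to(.4924,-.0075,.055,np.pi-.653)
E
```

```text
t 23.72 tcp [ 0.4906 -0.0063  0.1081] gap 0.0384 move [ 0.07 -0.05 -2.12] [-0.    -0.    -0.002] F [-0.6  0.3 -0.9] j [-0.18  0.24 -0.4   0.94  0.    0.47]
```

Request:
apply_moves(
  moves=[0.07, -0.05, -1, 0, 0, 0, 0.07, -0.05, -1.7, 0, 0, 0, 0.07, -0.05, -2.08, 0, 0, 0, 0.07, -0.05, -2.08, 0, 0, 0, 0.07, -0.05, -2.08, 0, 0, 0],
)

```text
clock: 24.13
tcp_pos: [0.4921, -0.008, 0.0561]
orientation: [-0.001, 0.32, 0.947, -0.0]
wrist_force: [0.0, 1.3, 0.6]
finger_gap: 0.0385
grip_force: 0.0
```

Request:
apply_moves(
  moves=[0, 0, 0, 0, 0, 0, 0, 0, 0, 0, 0, 0, 0, 0, 0, 0, 0, 0, 0, 0, 0, 0, 0, 0, 0, 0, 0, 0, 0, 0, 0, 0, 0, 0, 0, 0],
  claw=0,
  newtons=40,
)

```text
clock: 24.63
tcp_pos: [0.4931, -0.0087, 0.057]
orientation: [0.001, 0.321, 0.947, 0.0]
wrist_force: [0.4, 1.3, 4.7]
finger_gap: 0.0181
grip_force: 39.3
```

Request:
apply_moves(
  moves=[0, 0, 0.5, 0, 0, 0, 0, 0, 1, 0, 0, 0, 0, 0, 2, 0, 0, 0, 0, 0, 3, 0, 0, 0, 0, 0, 3, 0, 0, 0, 0, 0, 3, 0, 0, 0],
)

```text
clock: 25.13
tcp_pos: [0.4935, -0.0093, 0.1326]
orientation: [0.002, 0.321, 0.947, 0.0]
wrist_force: [-0.3, -0.4, 0.4]
finger_gap: 0.0181
grip_force: 39.1
```

```bash
python3 - <<'E'
from h import *
to(.540,.312,.021,np.pi+.2)
E
```

```text
t 25.13 tcp [ 0.4935 -0.0093  0.1326] gap 0.0181 move [ 1.86 12.85 -4.46] [-0.     0.003  0.853] F [-0.3 -0.4  0.4] j [-0.18  0.22 -0.35  1.   -0.    0.47]
```

Request:
apply_moves(
  moves=[1.86, 12.8, 0, 0, 0, 0.853, 1.86, 12.8, 0, 0, 0, 0.853, 1.86, 12.8, 0, 0, 0, 0.853, 1.86, 12.8, 0, 0, 0, 0.853, 1.86, 12.8, 0, 0, 0, 0.853, 1.86, 12.8, 0, 0, 0, 0.853, 1.86, 12.8, 0, 0, 0, 0.853, 1.86, 12.8, 0, 0, 0, 0.853, 1.86, 12.8, 0, 0, 0, 0.853, 1.86, 12.8, 0, 0, 0, 0.853, 1.86, 12.8, 0, 0, 0, 0.853, 1.86, 12.8, -1.6, 0, 0, 0.853, 1.86, 12.8, -3, 0, 0, 0.853, 1.86, 12.8, -4, 0, 0, 0.853, 1.86, 12.8, -4.4, 0, 0, 0.853, 1.86, 12.8, -4.4, 0, 0, 0.853, 1.86, 12.8, -4.4, 0, 0, 0.853],
)

```text
clock: 26.55
tcp_pos: [0.5387, 0.3095, 0.0212]
orientation: [-0.001, -0.099, 0.995, -0.0]
wrist_force: [0.2, 0.1, 0.1]
finger_gap: 0.0183
grip_force: 41.4
```

Request:
apply_moves(
  moves=[0, 0, 0, 0, 0, 0, 0, 0, 0, 0, 0, 0, 0, 0, 0, 0, 0, 0, 0, 0, 0, 0, 0, 0],
  claw=33,
)

```text
clock: 26.88
tcp_pos: [0.5393, 0.3111, 0.0219]
orientation: [0.0, -0.1, 0.995, 0.0]
wrist_force: [0.8, -0.3, -0.0]
finger_gap: 0.0282
grip_force: 0.0
```

Request:
apply_moves(
  moves=[0, 0, 1, 0, 0, 0, 0, 0, 2, 0, 0, 0, 0, 0, 4, 0, 0, 0, 0, 0, 5, 0, 0, 0, 0, 0, 5, 0, 0, 0],
)

```text
clock: 27.3
tcp_pos: [0.5429, 0.313, 0.1547]
orientation: [0.006, -0.1, 0.995, 0.002]
wrist_force: [1.1, 0.3, 0.5]
finger_gap: 0.0281
grip_force: 0.0
```

```bash
python3 - <<'E'
from h import *
to(.5449,-.1013,.110,np.pi+.178)
E
```

```text
t 27.3 tcp [0.5429 0.313  0.1547] gap 0.0281 move [  0.08 -16.57  -1.79] [-0.005  0.012 -0.022] F [1.1 0.3 0.5] j [0.39 0.44 0.02 1.14 0.   0.19]
```

Request:
apply_moves(
  moves=[0.2, -16.5, -1.5, 0, 0, -0.022, 0.2, -16.5, -1.5, 0, 0, -0.022, 0.2, -16.5, -1.5, 0, 0, -0.022, 0.2, -16.5, -1.5, 0, 0, -0.022, 0.2, -16.5, -1.5, 0, 0, -0.022, 0.2, -16.5, -1.5, 0, 0, -0.022, 0.2, -16.5, -1.5, 0, 0, -0.022, 0.2, -16.5, -1.5, 0, 0, -0.022, 0.2, -16.5, -1.5, 0, 0, -0.022, 0.2, -16.5, -1.5, 0, 0, -0.022, 0.2, -16.5, -1.5, 0, 0, -0.022, 0.2, -16.5, -1.5, 0, 0, -0.022, 0.2, -16.5, -1.5, 0, 0, -0.022, 0.2, -16.5, -1.5, 0, 0, -0.022, 0.2, -16.5, -1.5, 0, 0, -0.022],
  claw=45,
)

```text
clock: 28.55
tcp_pos: [0.5439, -0.0997, 0.109]
orientation: [0.0, -0.09, 0.996, 0.0]
wrist_force: [-0.7, 1.0, -0.1]
finger_gap: 0.0384
grip_force: 0.0
```

```bash
python3 - <<'E'
from h import *
to(.5449,-.1013,.055,np.pi+.178)
E
```

```text
t 28.55 tcp [ 0.5439 -0.0997  0.109 ] gap 0.0384 move [ 0.04 -0.06 -2.16] [-0.     0.    -0.003] F [-0.7  1.  -0.1] j [-0.33  0.34 -0.24  0.99  0.   -0.51]
```

Request:
apply_moves(
  moves=[0.04, -0.06, -1, 0, 0, 0, 0.04, -0.06, -1.7, 0, 0, 0, 0.04, -0.06, -2.12, 0, 0, 0, 0.04, -0.06, -2.12, 0, 0, 0, 0.04, -0.06, -2.12, 0, 0, 0],
)

```text
clock: 28.97
tcp_pos: [0.5445, -0.1018, 0.0556]
orientation: [-0.001, -0.09, 0.996, 0.0]
wrist_force: [0.7, 0.8, 0.9]
finger_gap: 0.0383
grip_force: 0.0
```

Request:
apply_moves(
  moves=[0, 0, 0, 0, 0, 0, 0, 0, 0, 0, 0, 0, 0, 0, 0, 0, 0, 0, 0, 0, 0, 0, 0, 0, 0, 0, 0, 0, 0, 0, 0, 0, 0, 0, 0, 0],
  claw=0,
  newtons=40,
)

```text
clock: 29.47
tcp_pos: [0.5456, -0.1029, 0.0566]
orientation: [0.001, -0.089, 0.996, -0.0]
wrist_force: [0.9, 0.4, 3.4]
finger_gap: 0.0181
grip_force: 39.3
```

Request:
apply_moves(
  moves=[0, 0, 0.5, 0, 0, 0, 0, 0, 1, 0, 0, 0, 0, 0, 2, 0, 0, 0, 0, 0, 3, 0, 0, 0, 0, 0, 3, 0, 0, 0, 0, 0, 3, 0, 0, 0],
)

```text
clock: 29.97
tcp_pos: [0.546, -0.1034, 0.1323]
orientation: [0.001, -0.089, 0.996, -0.001]
wrist_force: [0.3, -0.2, -0.3]
finger_gap: 0.0183
grip_force: 39.1
```

```bash
python3 - <<'E'
from h import *
to(.549,.268,.021,np.pi+.2)
E
```

```text
t 29.97 tcp [ 0.546  -0.1034  0.1323] gap 0.0183 move [ 0.12 14.86 -4.45] [0.001 0.003 0.022] F [ 0.3 -0.2 -0.3] j [-0.33  0.33 -0.2   1.04 -0.   -0.51]
```

Request:
apply_moves(
  moves=[0.12, 14.8, 0, 0, 0, 0.022, 0.12, 14.8, 0, 0, 0, 0.022, 0.12, 14.8, 0, 0, 0, 0.022, 0.12, 14.8, 0, 0, 0, 0.022, 0.12, 14.8, 0, 0, 0, 0.022, 0.12, 14.8, 0, 0, 0, 0.022, 0.12, 14.8, 0, 0, 0, 0.022, 0.12, 14.8, 0, 0, 0, 0.022, 0.12, 14.8, 0, 0, 0, 0.022, 0.12, 14.8, 0, 0, 0, 0.022, 0.12, 14.8, 0, 0, 0, 0.022, 0.12, 14.8, -1.6, 0, 0, 0.022, 0.12, 14.8, -3, 0, 0, 0.022, 0.12, 14.8, -4, 0, 0, 0.022, 0.12, 14.8, -4.4, 0, 0, 0.022, 0.12, 14.8, -4.4, 0, 0, 0.022, 0.12, 14.8, -4.4, 0, 0, 0.022],
)

```text
clock: 31.38
tcp_pos: [0.5474, 0.2654, 0.0202]
orientation: [-0.001, -0.099, 0.995, -0.0]
wrist_force: [0.0, 0.9, 1.1]
finger_gap: 0.0182
grip_force: 41.9
```

Request:
apply_moves(
  moves=[0, 0, 0, 0, 0, 0, 0, 0, 0, 0, 0, 0, 0, 0, 0, 0, 0, 0, 0, 0, 0, 0, 0, 0],
  claw=33,
)

```text
clock: 31.72
tcp_pos: [0.5483, 0.267, 0.0212]
orientation: [0.0, -0.1, 0.995, 0.0]
wrist_force: [-0.2, 0.4, 0.3]
finger_gap: 0.0284
grip_force: 0.0
```

Request:
apply_moves(
  moves=[0, 0, 1, 0, 0, 0, 0, 0, 2, 0, 0, 0, 0, 0, 4, 0, 0, 0, 0, 0, 5, 0, 0, 0, 0, 0, 5, 0, 0, 0, 0, 0, 5, 0, 0, 0, 0, 0, 5, 0, 0, 0],
)

```text
clock: 32.3
tcp_pos: [0.5478, 0.2671, 0.1457]
orientation: [0.0, -0.1, 0.995, 0.0]
wrist_force: [0.6, -0.2, -0.0]
finger_gap: 0.028
grip_force: 0.0
```

```bash
python3 - <<'E'
from h import *
q=[.5938,-.0325,-.1752]; c,s=np.cos(q[2]),np.sin(q[2])
print(q[0]+c*.005,q[1]+s*.005)
to(q[0]+c*.005,q[1]+s*.005,.11,np.pi-.175)
E
```

```text
0.5987234584879155 -0.033371525397089506
t 32.3 tcp [0.5478 0.2671 0.1457] gap 0.028 move [  2.04 -12.02  -1.43] [-0.     0.    -0.375] F [ 0.6 -0.2 -0. ] j [ 0.32  0.42 -0.03  1.12  0.    0.12]
```

Request:
apply_moves(
  moves=[2.04, -12, 0, 0, 0, -0.375, 2.04, -12, 0, 0, 0, -0.375, 2.04, -12, 0, 0, 0, -0.375, 2.04, -12, 0, 0, 0, -0.375, 2.04, -12, 0, 0, 0, -0.375, 2.04, -12, 0, 0, 0, -0.375, 2.04, -12, 0, 0, 0, -0.375, 2.04, -12, 0, 0, 0, -0.375, 2.04, -12, 0, 0, 0, -0.375, 2.04, -12, 0, 0, 0, -0.375, 2.04, -12, -1.5, 0, 0, -0.375, 2.04, -12, -2.7, 0, 0, -0.375, 2.04, -12, -3.4, 0, 0, -0.375, 2.04, -12, -3.6, 0, 0, -0.375, 2.04, -12, -3.6, 0, 0, -0.375, 2.04, -12, -3.6, 0, 0, -0.375],
  claw=45,
)

```text
clock: 33.63
tcp_pos: [0.599, -0.0316, 0.0562]
orientation: [-0.0, 0.086, 0.996, 0.0]
wrist_force: [0.0, 0.4, 0.9]
finger_gap: 0.0381
grip_force: 0.0
```

Request:
apply_moves(
  moves=[0, 0, 0, 0, 0, 0, 0, 0, 0, 0, 0, 0, 0, 0, 0, 0, 0, 0, 0, 0, 0, 0, 0, 0, 0, 0, 0, 0, 0, 0, 0, 0, 0, 0, 0, 0, 0, 0, 0, 0, 0, 0],
  claw=0,
  newtons=90,
)

```text
clock: 34.22
tcp_pos: [0.6003, -0.0332, 0.0577]
orientation: [0.002, 0.087, 0.996, -0.0]
wrist_force: [-0.5, -0.4, 6.7]
finger_gap: 0.0117
grip_force: 90.4
```

Request:
apply_moves(
  moves=[0, 0, 0.2, 0, 0, 0, 0, 0, 0.5, 0, 0, 0, 0, 0, 0.8, 0, 0, 0, 0, 0, 1.2, 0, 0, 0, 0, 0, 2, 0, 0, 0, 0, 0, 2.8, 0, 0, 0, 0, 0, 3, 0, 0, 0, 0, 0, 3, 0, 0, 0, 0, 0, 3, 0, 0, 0],
)

```text
clock: 34.97
tcp_pos: [0.599, -0.0328, 0.1308]
orientation: [0.0, 0.087, 0.996, 0.0]
wrist_force: [-0.2, -0.1, -3.8]
finger_gap: 0.0117
grip_force: 89.1
```

```bash
python3 - <<'E'
from h import *
to(.43,-.255,.0195,np.pi)
E
```

```text
t 34.97 tcp [ 0.599  -0.0328  0.1308] gap 0.0117 move [-6.76 -8.89 -4.45] [-0.     0.     0.175] F [-0.2 -0.1 -3.8] j [-0.19  0.41 -0.08  1.08  0.   -0.01]
```

Request:
apply_moves(
  moves=[-1, -1.3, 0, 0, 0, 0.03, -2, -2.6, 0, 0, 0, 0.06, -3, -3.9, 0, 0, 0, 0.09, -4, -5.2, 0, 0, 0, 0.12, -5, -6.5, 0, 0, 0, 0.15, -6, -7.8, 0, 0, 0, 0.175, -6.76, -8.9, 0, 0, 0, 0.175, -6.76, -8.9, 0, 0, 0, 0.175, -6.76, -8.9, 0, 0, 0, 0.175, -6.76, -8.9, -1, 0, 0, 0.175, -6.76, -8.9, -2, 0, 0, 0.175, -6.76, -8.9, -3, 0, 0, 0.175, -6.76, -8.9, -3.7, 0, 0, 0.175, -6.76, -8.9, -4.1, 0, 0, 0.175, -6.76, -8.9, -4.25, 0, 0, 0.175, -6.76, -8.9, -4.35, 0, 0, 0.175, -6.76, -8.9, -4.35, 0, 0, 0.175, -6.76, -8.9, -4.35, 0, 0, 0.175],
)

```text
clock: 36.47
tcp_pos: [0.4309, -0.2555, 0.0229]
orientation: [0.001, -0.001, 1.0, -0.0]
wrist_force: [0.2, 0.6, -1.9]
finger_gap: 0.0117
grip_force: 89.4
```

Request:
apply_moves(
  moves=[0, 0, -0.03, 0, 0, 0, 0, 0, -0.06, 0, 0, 0, 0, 0, -0.06, 0, 0, 0, 0, 0, -0.06, 0, 0, 0],
)

```text
clock: 36.8
tcp_pos: [0.431, -0.2559, 0.022]
orientation: [0.001, -0.0, 1.0, -0.001]
wrist_force: [-1.6, 0.9, 5.0]
finger_gap: 0.0118
grip_force: 90.5
```

Request:
apply_moves(
  moves=[0, 0, 0, 0, 0, 0, 0, 0, 0, 0, 0, 0, 0, 0, 0, 0, 0, 0, 0, 0, 0, 0, 0, 0, 0, 0, 0, 0, 0, 0],
  claw=42,
)

```text
clock: 37.22
tcp_pos: [0.43, -0.2555, 0.0206]
orientation: [0.0, -0.0, 1.0, -0.0]
wrist_force: [-0.4, 0.3, -0.1]
finger_gap: 0.0361
grip_force: 0.0
```

Request:
apply_moves(
  moves=[0, 0, 1, 0, 0, 0, 0, 0, 3, 0, 0, 0, 0, 0, 5, 0, 0, 0, 3, -1, 7, 0, 0, 0, 7.6, -1.7, 7.2, 0, 0, 0, 7.6, -1.7, 7.2, 0, 0, 0, 7.6, -1.7, 7.2, 0, 0, 0, 7.6, -1.7, 7.2, 0, 0, 0, 7.6, -1.7, 7.2, 0, 0, 0, 7.6, -1.7, 7.2, 0, 0, 0, 7.6, -1.7, 7.2, 0, 0, 0, 7.6, -1.7, 7.2, 0, 0, 0],
)

```text
clock: 38.22
tcp_pos: [0.6184, -0.2973, 0.1999]
orientation: [-0.001, 0.0, 1.0, 0.001]
wrist_force: [-0.2, 0.3, -0.6]
finger_gap: 0.0358
grip_force: 0.0
```

```bash
python3 - <<'E'
from h import *
r=shot("wrist","w8"); t=shot("top","t8"); sc=shot("scene","s8")
to(.622,-.2975,.2,np.pi)
print(w2px(r,[.622,-.2975,.06]),w2px(t,[.622,-.2975,.03]))
im=r["image"]; ys,xs=np.where((im.min(2)>190)); print(len(xs),xs.mean() if len(xs) else 0)
a=cv2.resize(im[70:240,230:410],None,fx=2.2,fy=2.2,interpolation=cv2.INTER_CUBIC)
b=cv2.resize(t["image"][125:325,140:330],None,fx=2,fy=2,interpolation=cv2.INTER_CUBIC)
o=np.zeros((600,780,3),np.uint8);o[:a.shape[0],:a.shape[1]]=a;o[:b.shape[0],400:400+b.shape[1]]=b[:600]
c=cv2.resize(sc["image"][120:240,220:480],None,fx=1.6,fy=1.6);o[400:400+c.shape[0],0:c.shape[1]]=c
cv2.imwrite("pics/w8.png",o)
E
```

```text
t 38.37 tcp [ 0.6185 -0.2975  0.2009] gap 0.0355 move [ 0.14  0.   -0.04] [-0. -0.  0.] F [-0.2  0.1  0.4] j [-0.57  0.55  0.31  1.34  0.   -0.56]
[[315.79661569 195.8117809 ]] [[403.26340845 159.52296485]]
11876 366.1498821151903
```

View pics/w8.png

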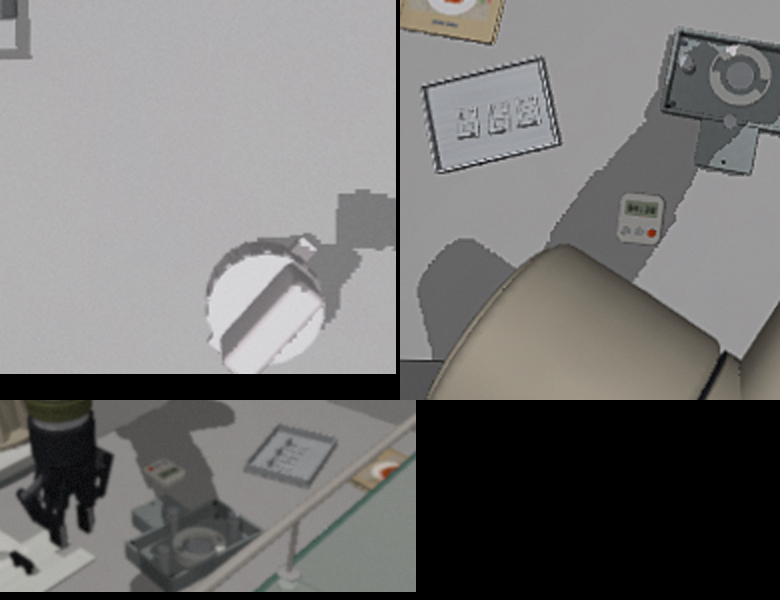

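The dish holds all three clips (465,120), (498,117), (528,112) in the right panel. The socket ring is open at (740,75). The cartridge has shifted: bar-top corners near (228,348), (300,280), (323,303), (252,375), and lugs at (306,240) and (211,342).

```bash
python3 - <<'E'
from h import *
r=load("w8"); im=r["image"]
f=lambda p:np.array(p)/2.2+[230,70]
M=np.array([[24,-8,60],[-24,-8,60],[-24,8,60],[24,8,60],[-34,0,10],[34,0,10]])/1e3
uv=f([[228,348],[300,280],[323,303],[252,375],[306,240],[211,342]])
for idx in (range(6),range(4),(4,5)):
    i=list(idx); x,e=fit(r,M[i],uv[i],[.62,-.29,-.7]); print(x.round(4),round(e,2))
x,e=fit(r,M,uv,[.62,-.29,-.7]); print((w2px(r,[[x[0],x[1],0]])-[230,70])*2.2)
# bright regions
k=im[160:260,310:400].min(2); 
for th in (195,205,215,225):
    m=(k>th).astype(np.uint8); n,l,s,c=cv2.connectedComponentsWithStats(m); j=1+s[1:,4].argmax() if n>1 else 0
    print(th,s[j],c[j].round(1)+[310,160])
E
```

```text
[ 0.6435 -0.2641 -0.7415] 2.16
[ 0.6444 -0.2627 -0.7155] 2.8
[ 0.6435 -0.2656 -0.7118] 0.7
[[258.79776335 286.18491015]]
195 [ 23  40  44  43 836] [356.3 221.5]
205 [ 14  26  38  43 631] [338.5 201.5]
215 [   0    0   90  100 9000] [354.5 209.5]
225 [   0    0   90  100 9000] [354.5 209.5]
```

Request:
apply_moves(
  moves=[1.2, 1.3, -0.8, 0, 0, 0, 1.2, 1.3, -0.8, 0, 0, 0, 1.2, 1.3, -0.8, 0, 0, 0, 1.2, 1.3, -0.8, 0, 0, 0, 1.2, 1.3, -0.8, 0, 0, 0],
)

```text
clock: 38.78
tcp_pos: [0.6494, -0.2658, 0.1814]
orientation: [0.0, 0.0, 1.0, -0.0]
wrist_force: [0.1, 0.4, 0.5]
finger_gap: 0.0362
grip_force: 0.0
```

```bash
python3 - <<'E'
from h import *
r=shot("wrist","w9"); im=r["image"]
to(.6435,-.264,.2,np.pi-.74)
c=w2px(r,[[.6438,-.264,.06]])[0]; print(c)
x0,y0=(c-50).astype(int); k=im[y0:y0+100,x0:x0+100].min(2)
for th in (180,185,190,195,200):
    n,l,s,ce=cv2.connectedComponentsWithStats((k>th).astype(np.uint8))
    for j in range(1,n):
        if 300<s[j,4]<4500:
            pts=np.argwhere(l==j)[:,::-1].astype(np.float32)+[x0,y0]
            b=cv2.boxPoints(cv2.minAreaRect(pts.astype(np.float32)))
            W=px2w(r,b,.06); L=np.linalg.norm(np.diff(W,axis=0),axis=1)[:2]
            e=W[1]-W[0] if L[0]>L[1] else W[2]-W[1]
            print(th,s[j,4],"ctr",W.mean(0).round(4)[:2],"size",L.round(4),"yaw",round(np.arctan(e[1]/e[0]),3))
# edge-based residual map: print intensities downsampled
g=cv2.cvtColor(im,cv2.COLOR_BGR2GRAY)[y0:y0+100,x0:x0+100]
for row in cv2.resize(g,(34,34),interpolation=cv2.INTER_AREA): print(' '.join('%3d'%v for v in row))
E
```

```text
t 38.83 tcp [ 0.6494 -0.2661  0.1815] gap 0.0356 move [-0.24  0.08  0.74] [ 0.001  0.    -0.739] F [-0.4 -0.3  0.1] j [-0.5   0.59  0.33  1.31 -0.   -0.5 ]
[318.53224464 190.65649346]
180 844 ctr [ 0.6303 -0.2763] size [0.0467 0.0174] yaw -0.678
180 927 ctr [ 0.6453 -0.2643] size [0.0454 0.0135] yaw -0.702
185 821 ctr [ 0.6302 -0.2763] size [0.0461 0.0172] yaw -0.681
185 899 ctr [ 0.6454 -0.2644] size [0.0452 0.0132] yaw -0.701
190 811 ctr [ 0.6299 -0.276 ] size [0.0454 0.0169] yaw -0.689
190 873 ctr [ 0.6454 -0.2643] size [0.0448 0.013 ] yaw -0.697
195 793 ctr [ 0.63   -0.2759] size [0.0455 0.0166] yaw -0.689
195 840 ctr [ 0.6452 -0.2644] size [0.0441 0.0126] yaw -0.707
200 767 ctr [ 0.6301 -0.2762] size [0.045  0.0162] yaw -0.678
200 802 ctr [ 0.6453 -0.2643] size [0.044  0.0122] yaw -0.702
177 177 177 177 176 177 177 177 177 178 178 177 177 177 177 177 178 178 177 178 178 178 178 178 178 178 178 178 178 178 178 178 178 177
177 177 177 177 177 177 178 178 178 177 178 177 177 178 178 177 178 179 178 177 178 178 178 178 178 177 178 178 178 178 178 178 178 178
177 177 177 177 177 177 
[... 3627 characters left out ...]
 178 178 178 178 177
178 178 177 178 178 177 178 177 178 178 178 178 178 178 178 179 178 178 178 178 178 178 178 178 177 178 178 178 178 178 178 178 178 177
177 178 177 178 178 178 178 178 178 178 178 178 178 178 178 178 179 179 178 178 178 179 178 178 178 178 177 178 177 179 178 177 177 177
178 178 178 178 178 177 178 178 178 178 179 178 177 177 178 178 178 178 177 178 179 178 178 178 178 178 178 179 178 178 178 178 177 177
178 178 178 177 177 178 178 177 177 178 179 178 178 178 178 178 178 179 177 178 178 178 178 177 178 179 178 178 179 178 178 178 177 177
177 177 178 178 178 178 178 177 177 178 177 177 177 178 178 178 178 178 177 178 178 178 179 179 178 178 177 178 178 178 178 178 178 177
```

Request:
apply_moves(
  moves=[-0.18, 0.06, -2, 0, 0, -0.705, -0.18, 0.06, -2, 0, 0, -0.705, -0.18, 0.06, -2, 0, 0, -0.705, -0.18, 0.06, -2, 0, 0, -0.705, -0.18, 0.06, -2, 0, 0, -0.705, -0.18, 0.06, -2, 0, 0, -0.705, -0.18, 0.06, -2, 0, 0, -0.705, -0.18, 0.06, -3.5, 0, 0, -0.705, -0.18, 0.06, -4.8, 0, 0, -0.705, -0.18, 0.06, -5.4, 0, 0, -0.705, -0.18, 0.06, -5.56, 0, 0, -0.705, -0.18, 0.06, -5.56, 0, 0, -0.705, -0.18, 0.06, -5.56, 0, 0, -0.705],
)

```text
clock: 39.92
tcp_pos: [0.646, -0.2646, 0.0429]
orientation: [0.001, 0.345, 0.939, -0.0]
wrist_force: [0.4, 0.6, 1.3]
finger_gap: 0.0362
grip_force: 0.0
```

Request:
apply_moves(
  moves=[0, 0, 0, 0, 0, 0, 0, 0, 0, 0, 0, 0, 0, 0, 0, 0, 0, 0, 0, 0, 0, 0, 0, 0, 0, 0, 0, 0, 0, 0, 0, 0, 0, 0, 0, 0, 0, 0, 0, 0, 0, 0],
  claw=0,
  newtons=80,
)

```text
clock: 40.5
tcp_pos: [0.6467, -0.2648, 0.0439]
orientation: [0.002, 0.345, 0.939, -0.0]
wrist_force: [-1.3, -0.3, 7.0]
finger_gap: 0.0145
grip_force: 78.5
```

Request:
apply_moves(
  moves=[0, 0, 0.5, 0, 0, 0, 0, 0, 1.2, 0, 0, 0, 0, 0, 2.2, 0, 0, 0, 0, 0, 3.2, 0, 0, 0, 0, 0, 4, 0, 0, 0, 0, 0, 4, 0, 0, 0, 0, 0, 4, 0, 0, 0],
)

```text
clock: 41.08
tcp_pos: [0.6463, -0.2641, 0.1434]
orientation: [0.002, 0.345, 0.939, -0.0]
wrist_force: [0.2, 0.5, -2.4]
finger_gap: 0.0146
grip_force: 78.4
```

```bash
python3 - <<'E'
from h import *
q=[.5938,-.0325,-.1752]; c,s=np.cos(q[2]),np.sin(q[2])
print(q[0]+c*.02,q[1]+s*.02)
to(q[0]+c*.02,q[1]+s*.02,.11,np.pi-.175+np.radians(75))
# check bar in hand + refine socket centre from t8 via ring blob
r=shot("wrist","w10"); t=load("t8"); g=cv2.cvtColor(t["image"],cv2.COLOR_BGR2GRAY)
p=w2px(t,[[q[0]+c*.02,q[1]+s*.02,.026]])[0]; print("expected ring px",p, "viewed ring", 140+(740-400)/2,125+75/2)
E
```

```text
0.6134938339516623 -0.03598610158835803
t 41.08 tcp [ 0.6463 -0.2641  0.1434] gap 0.0146 move [-1.31  9.12 -1.34] [-0.002  0.003  1.839] F [ 0.2  0.5 -2.4] j [-0.5   0.59  0.24  1.22  0.    0.2 ]
expected ring px [310.06991499 162.51177852] viewed ring 310.0 162.5
```

Request:
apply_moves(
  moves=[-1.29, 9.18, -0.4, 0, 0, 1.839, -1.29, 9.18, -0.4, 0, 0, 1.839, -1.29, 9.18, -0.4, 0, 0, 1.839, -1.29, 9.18, -0.4, 0, 0, 1.839, -1.29, 9.18, -0.4, 0, 0, 1.839, -1.29, 9.18, -0.4, 0, 0, 1.839, -1.29, 9.18, -0.4, 0, 0, 1.839, -1.29, 9.18, -0.4, 0, 0, 1.839, -1.29, 9.18, -0.4, 0, 0, 1.839, -1.29, 9.18, -0.4, 0, 0, 1.839, -1.29, 9.18, -0.4, 0, 0, 1.839, -1.29, 9.18, -0.4, 0, 0, 1.839, -1.29, 9.18, -0.4, 0, 0, 1.839, -1.29, 9.18, -0.4, 0, 0, 1.839, -1.29, 9.18, -0.4, 0, 0, 1.839, -1.29, 9.18, -0.4, 0, 0, 1.839, -1.29, 9.18, -0.4, 0, 0, 1.839, -1.29, 9.18, -0.4, 0, 0, 1.839, -1.29, 9.18, -0.4, 0, 0, 1.839, -1.29, 9.18, -0.4, 0, 0, 1.839],
)

```text
clock: 42.8
tcp_pos: [0.613, -0.0343, 0.1312]
orientation: [-0.0, -0.537, 0.844, 0.0]
wrist_force: [-0.2, -0.1, -1.2]
finger_gap: 0.0148
grip_force: 78.6
```

```bash
python3 - <<'E'
from h import *
to(.6141,-.0347,.073,np.pi-.175+np.radians(75))
r=shot("wrist","w11"); im=r["image"]
th=np.radians(65); d=np.array([np.cos(th),np.sin(th)])
s=status.get_state()["tcp_pos"]; 
# bar end visibility: brightness along bar axis at bar top
z=s[2]-.044+.06
k=np.arange(-32,33,1)/1e3
for nm,sg in (("bar",1),):
    P=np.c_[s[0]+k*d[0],s[1]+k*d[1],np.full(len(k),z)]
    uv=w2px(r,P); print([(int(1e3*a),int(im[int(v),int(u)].min())) for a,(u,v) in zip(k,uv) if 0<=v<400])
E
```

```text
t 42.8 tcp [ 0.613  -0.0343  0.1312] gap 0.0148 move [ 0.05 -0.02 -2.33] [-0.    -0.001  0.001] F [-0.2 -0.1 -1.2] j [-0.19  0.44 -0.04  1.09  0.   -1.32]
[(-32, 127), (-31, 129), (-30, 129), (-29, 132), (-28, 130), (-27, 133), (-26, 133), (-25, 152), (-24, 184), (-23, 212), (-22, 215), (-21, 215), (-20, 215), (-19, 218), (-18, 216), (-17, 216), (-16, 217), (-15, 216), (-14, 215), (-13, 217), (-12, 216), (-11, 217), (-10, 215), (-9, 215), (-8, 215), (-7, 216), (-6, 214), (-5, 217), (-4, 215), (-3, 215), (-2, 216), (-1, 215), (0, 216), (1, 185), (2, 152), (3, 153), (4, 152), (5, 151), (6, 154), (7, 151), (8, 151), (9, 151), (10, 151), (11, 148), (12, 149), (13, 150), (14, 148), (15, 153), (16, 151), (17, 151), (18, 149), (19, 149), (20, 149), (21, 144), (22, 152), (23, 173), (24, 174), (25, 176), (26, 174), (27, 174), (28, 173), (29, 173), (30, 174), (31, 173), (32, 174)]
```

Request:
apply_moves(
  moves=[0.05, -0.02, -1, 0, 0, 0, 0.05, -0.02, -1.8, 0, 0, 0, 0.05, -0.02, -2.2, 0, 0, 0, 0.05, -0.02, -2.4, 0, 0, 0, 0.05, -0.02, -2.55, 0, 0, 0, 0.05, -0.02, -2.65, 0, 0, 0, 0.05, -0.02, -2.65, 0, 0, 0, 0.05, -0.02, -2.65, 0, 0, 0],
)

```text
clock: 43.52
tcp_pos: [0.615, -0.0349, 0.0662]
orientation: [0.0, -0.537, 0.843, -0.0]
wrist_force: [0.8, 0.1, -2.1]
finger_gap: 0.0147
grip_force: 78.5
```

Request:
apply_moves(
  moves=[0, 0, -0.1, 0, 0, 0, 0, 0, -0.2, 0, 0, 0, 0, 0, -0.3, 0, 0, 0, 0, 0, -0.3, 0, 0, 0, 0, 0, -0.3, 0, 0, 0],
)

```text
clock: 43.93
tcp_pos: [0.6152, -0.035, 0.0583]
orientation: [0.001, -0.537, 0.843, -0.001]
wrist_force: [2.4, -0.1, 2.0]
finger_gap: 0.0142
grip_force: 79.0
```

Request:
apply_moves(
  moves=[0, 0, -0.1, 0, 0, 0, 0, 0, -0.2, 0, 0, 0, 0, 0, -0.26, 0, 0, 0, 0, 0, -0.26, 0, 0, 0, 0, 0, -0.26, 0, 0, 0, 0, 0, -0.26, 0, 0, 0],
)

```text
clock: 44.43
tcp_pos: [0.6152, -0.035, 0.0519]
orientation: [0.001, -0.537, 0.843, -0.001]
wrist_force: [1.5, -1.3, 5.8]
finger_gap: 0.0147
grip_force: 79.5
```

```bash
python3 - <<'E'
from h import *
to(.6149,-.0362,.0515,np.pi-.175)
E
```

```text
t 44.43 tcp [ 0.6152 -0.035   0.0519] gap 0.0147 move [-0.01 -0.05 -0.02] [ 1.000e-03  1.000e-03 -1.309e+00] F [ 1.5 -1.3  5.8] j [-0.19  0.5  -0.14  0.92  0.   -1.32]
```

Request:
apply_moves(
  moves=[0, 0, -0.02, 0, 0, -0.12, 0, -0.01, -0.02, 0, 0, -0.24, 0, -0.01, -0.02, 0, 0, -0.36, 0, -0.02, -0.02, 0, 0, -0.48, 0, -0.02, -0.02, 0, 0, -0.6, 0, -0.02, -0.02, 0, 0, -0.6, 0, -0.02, -0.02, 0, 0, -0.6],
)

```text
clock: 45.02
tcp_pos: [0.6136, -0.0351, 0.051]
orientation: [-0.001, -0.264, 0.965, 0.0]
wrist_force: [-1.2, -0.7, 4.7]
finger_gap: 0.0146
grip_force: 79.6
```

Request:
apply_moves(
  moves=[0, 0, 0, 0, 0, -0.12, 0, -0.01, 0, 0, 0, -0.24, 0, -0.02, 0, 0, 0, -0.36, 0, -0.02, 0, 0, 0, -0.48, 0, -0.03, 0, 0, 0, -0.6, 0, -0.03, 0, 0, 0, -0.69, 0, -0.03, 0, 0, 0, -0.73, 0, -0.03, 0, 0, 0, -0.73, 0, -0.03, 0, 0, 0, -0.73],
)

```text
clock: 45.77
tcp_pos: [0.6137, -0.0349, 0.0509]
orientation: [-0.001, 0.097, 0.995, 0.001]
wrist_force: [-0.8, 2.7, 4.3]
finger_gap: 0.0146
grip_force: 79.6
```

```bash
python3 - <<'E'
from h import *
to(.6149,-.0362,.0515,np.pi-.175); print(status.get_state()["ft_torque"])
E
```

```text
t 45.77 tcp [ 0.6137 -0.0349  0.0509] gap 0.0146 move [ 0.05 -0.05  0.02] [-0.002 -0.001  0.02 ] F [-0.8  2.7  4.3] j [-0.19  0.5  -0.15  0.92  0.    0.01]
[0.72156339 0.06744944 0.08925518]
```

Request:
apply_moves(
  moves=[0, 0, 0, 0, 0, -0.05, 0, 0, 0, 0, 0, -0.05, 0, 0, 0, 0, 0, -0.05, 0, 0, 0, 0, 0, -0.05],
)

```text
clock: 46.1
tcp_pos: [0.6138, -0.0348, 0.0509]
orientation: [-0.001, 0.121, 0.993, 0.001]
wrist_force: [-0.9, 2.5, 4.4]
finger_gap: 0.0142
grip_force: 81.1
```

```bash
python3 - <<'E'
from h import *
to(.6149,-.0362,.0515,np.pi-.175); print(status.get_state()["ft_torque"])
E
```

```text
t 46.1 tcp [ 0.6138 -0.0348  0.0509] gap 0.0142 move [ 0.05 -0.06  0.02] [-0.002 -0.001  0.067] F [-0.9  2.5  4.4] j [-0.19  0.5  -0.15  0.92  0.    0.05]
[0.57200036 0.01795956 1.27650928]
```

Request:
apply_moves(
  moves=[0, 0, 0, 0, 0, 0.03, 0, 0, 0.05, 0, 0, 0.03, 0, 0, 0.1, 0, 0, 0.03, 0, 0, 0.1, 0, 0, 0.03, 0, 0, 0.1, 0, 0, 0.03],
)

```text
clock: 46.52
tcp_pos: [0.6137, -0.0349, 0.0526]
orientation: [-0.001, 0.107, 0.994, 0.001]
wrist_force: [2.0, 4.7, -2.9]
finger_gap: 0.0149
grip_force: 78.6
```

Request:
apply_moves(
  moves=[0, 0, 0, 0, 0, 0, 0, 0, 0, 0, 0, 0, 0, 0, 0, 0, 0, 0, 0, 0, 0, 0, 0, 0, 0, 0, 0, 0, 0, 0],
  claw=42,
)

```text
clock: 46.93
tcp_pos: [0.6143, -0.0365, 0.0534]
orientation: [-0.0, 0.108, 0.994, -0.0]
wrist_force: [0.5, 0.0, -0.3]
finger_gap: 0.036
grip_force: 0.0
```

Request:
apply_moves(
  moves=[0, 0, 1, 0, 0, 0, 0, 0, 3, 0, 0, 0, 0, 0, 5, 0, 0, 0, -2, -4, 6, 0, 0, 0, -4, -13, 6, 0, 0, 0, -4, -13, 6, 0, 0, 0, -4, -13, 6, 0, 0, 0, -4, -13, 6, 0, 0, 0, -4, -13, 6, 0, 0, 0, -4, -13, 6, 0, 0, 0, -4, -13, 6, 0, 0, 0, -4, -13, 6, 0, 0, 0, -4, -13, 6, 0, 0, 0, -4, -13, 6, 0, 0, 0],
)

```text
clock: 48.1
tcp_pos: [0.5139, -0.3616, 0.2031]
orientation: [-0.0, 0.109, 0.994, 0.0]
wrist_force: [-0.4, -0.1, 0.1]
finger_gap: 0.036
grip_force: 0.0
```

```bash
python3 - <<'E'
from h import *
t=shot("top","t12"); s=shot("scene","s12"); 
a=cv2.resize(t["image"][125:260,145:455],None,fx=2.5,fy=2.5,interpolation=cv2.INTER_CUBIC)[:, :780]
b=cv2.resize(t["image"][140:200,270:360],None,fx=4.2,fy=4.2,interpolation=cv2.INTER_CUBIC)
c=cv2.resize(s["image"][160:240,280:400],None,fx=3.2,fy=3.2,interpolation=cv2.INTER_CUBIC)
o=np.zeros((600,790,3),np.uint8)
o[:a.shape[0],:a.shape[1]]=a; o[340:340+b.shape[0],:b.shape[1]]=b; o[340:340+c.shape[0],390:390+c.shape[1]]=c
cv2.imwrite("pics/f12.png",o)
to(0.5,-.3,.2,np.pi)
E
```

```text
t 48.2 tcp [ 0.5145 -0.3598  0.2031] gap 0.0358 move [-0.58  2.39 -0.12] [-0.001 -0.001  0.215] F [-0.7  0.5 -0. ] j [-0.74  0.43  0.13  1.27  0.   -0.52]
```

View pics/f12.png

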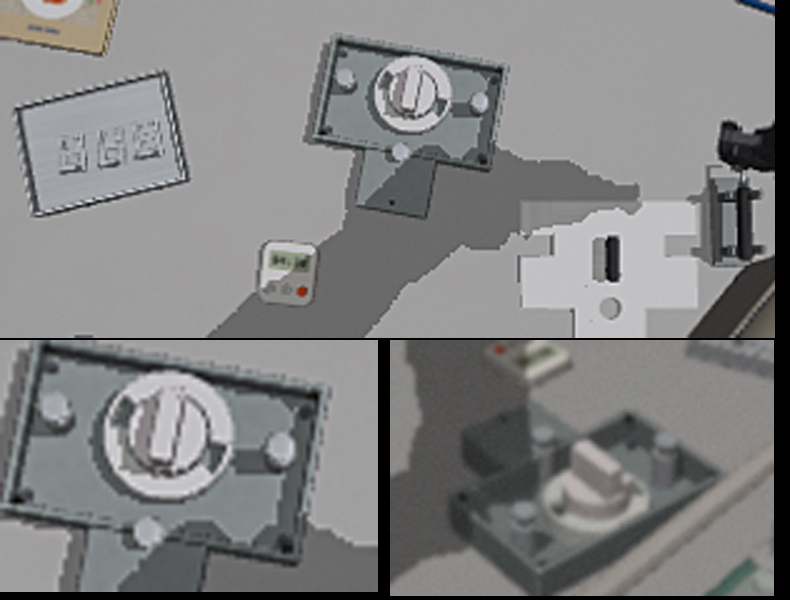

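The final view shows the job complete: the bar lies along the housing's x axis with both notches empty at (118,408) and (215,460), so the cartridge is locked. The clips are in the dish (70-150,150), the cover is flat at (610,265), the pick is on its rest at (740,220) and the timer is where it was.

```bash
python3 -c "
from workcell import job
print(job.hand_in())"
```

```text
the job is handed in; nothing more can be done
None
```

I handed in the filter change with every step done, at about 48 s on the robot clock. All three clips were pried off with the pick and lie in the dish, and the cover lies flat on the bench. The new cartridge is turned to its stop and appears locked, the pick is back on its rest, and I left the timer alone. The hand-in returned no verdict.

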